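# Stack two cut jade slabs against the stop of a sloping drying shelf

### The job

Slide the larger flat stone slab gently off the level deck and down the sloping shelf until its short edge sits square against the stop at the bottom, then slide the smaller slab down on top of it, long way down the slope, so that it lies flat within the larger one's sides with its own short edge square against the same stop. Do not drop or fling the slabs, and leave everything else where it is.

Things in the scene. Friction and masses are not known exactly. Their poses are not given: they have to be found in the camera images.
- rack: Fixed stand: level beige deck without rim, top 90 mm above the table, with a sloping shelf at one end. Origin: at table height under the middle of the deck edge next to the shelf. x is level and points downhill, from deck to shelf (deck: x -280 to 0, y -150 to 150 mm); z up.
- shelf: Fixed wooden board 300 wide, 120 mm long, sloping 20 deg down; metal stop strip 34 high, 8 thick, square to it across its low end. Its upper end is at the deck edge, 6 mm below the deck top. Origin: on the board at the stop's foot, mid-width (rack frame: x 112.8, z 43.0 mm). x downslope (board x -120 to 0), z square to the board, up. Slabs may stick on it until pushed.
- large_slab: Larger dark grey-green stone slab, 90 x 66 x 12 mm (its x, y, z), about 0.2 kg, flat on the deck, x (or -x) within 0.4 rad of downhill. Pushed over the deck edge it tips onto the board. Origin: centre of its underside; at the stop this is at x -45, z 0 mm in the shelf's frame.
- small_slab: Smaller slab of the same stone, 76 x 42 x 12 mm (its x, y, z), about 0.11 kg, flat on the deck on either side of the larger, x (or -x) within 0.4 rad of downhill. Origin: centre of its underside; finally at x -38, z 12 mm in the shelf's frame. The seated larger slab's top is below deck level, so this one pushed off the edge tips onto it.
- rough_stone: Bystander: a loose rough lump of the same stone, 42 x 36 x 39 mm, near the deck's uphill end. Origin: centre of its underside.
- stone_core: Bystander: a loose upright stone drill core, 26 mm across, 28 mm tall, near an uphill corner of the deck. Origin: centre of its underside.
- figurine: Bystander: a dark turned stone figurine 96 mm tall, 60 mm across, on the table to the robot's right. Origin: centre of its underside.
- paste_jar: Bystander: a white jar with a steel cap, 64 mm across, 70 mm tall, on the table to the robot's right. Origin: centre of its underside.
- dust_brush: Bystander: a brush lying on the table to the robot's left. Origin: underside, near its middle.
- water_bowl: Bystander: a white bowl 110 mm across, 50 mm tall, on the table to the robot's left. Origin: centre of its underside.
Not all that is in view belongs to the job. Leave any turquoise look-alike of the small_slab alone. What is shaped like the large_slab but orange is not meant.

How it is judged:
On the way, in this order (a step that is already met when the one before it is completed fails the run):
1. the larger slab lies flat on the sloping board, square against the stop (x of large_slab in the frame of shelf between -0.05 and -0.042 m and z of large_slab in the frame of shelf between -0.003 and 0.003 m and angle between the z axis of large_slab and the z axis of shelf, either way round below 0.08 rad and angle between the x axis of large_slab and the x axis of shelf, either way round below 0.12 rad and y of large_slab in the frame of shelf between -0.115 and 0.115 m), for 0.2 s.
2. the smaller slab lies flat on the larger one, square against the stop (x of small_slab in the frame of shelf between -0.043 and -0.035 m and z of small_slab in the frame of shelf between 0.009 and 0.015 m and angle between the z axis of small_slab and the z axis of shelf, either way round below 0.08 rad and angle between the x axis of small_slab and the x axis of shelf, either way round below 0.12 rad and y of small_slab in the frame of large_slab between -0.014 and 0.014 m), for 0.2 s.
At the end, for the whole second after the job is handed in: Larger slab flat on the board, smaller flat on the larger (3 mm, 0.08 rad), both with a short edge within 5 mm of the stop and square to it within 0.12 rad; larger within the board's width, smaller centred on it sideways within 14 mm; both at rest (all of step 1 and all of step 2 and linear speed of each of large_slab, small_slab below 0.01 m/s); the robot touches nothing.
It fails at once if a slab is dropped or flung (faster than 0.9 m/s) (linear speed of any of large_slab, small_slab above 0.9 m/s).
It fails at once if a bystander is moved more than 30 mm (distance of any of rough_stone, stone_core, figurine, paste_jar, dust_brush, water_bowl from where it was at the start of the episode above 0.03 m).
It also fails if it takes over 69 s, if anything falls off the work surface, if the arm or the gripper's body presses on something with over 40 N, if the wrist force passes 120 N, or if a joint passes its speed limit or range.

### The arm

A 6-joint arm with a two-finger parallel gripper is mounted at the origin on the work surface. World frame = base frame: x ahead of the robot, y to its left, z up, the work surface at z = 0. Lengths are in m, angles in rad, forces in N, time in s.
With the tool pointing down it reaches from about 0.225 to 0.875 m from the base axis. Payload 3.4 kg.
Tool frame: the origin (TCP) lies at the very end of the fingers, on their centre line; the grasp point (between the pads) lies manip.pinch_z behind it (manip.pinch_z is the distance from the TCP to the grasp point, in m); z points along the fingers, y is the direction in which the jaws open and shut (so a half turn about z gives the same grasp; the last joint's range is limited). The gripper opens to 85 mm and grips with 20 to 120 N. Pads are 22 mm wide; open, the fingers measure 114 mm over their backs; the gripper's body (76 mm by 85 mm) begins 54 mm behind the grasp point. The pads swing forward as they close: fully open they stand 13 mm farther back than shut.
Start: joints at [1.077, 0.276, 1.505, -0, 1.361, -0.121], TCP at [0.209, 0.536, 0.197] pointing down, gripper open.
Joint ranges: [-2.89, 2.89], [-0.75, 2.08], [0.22, 2.7], [-1.18, 4.32], [0.11, 2.71], [-2.7, 2.7]. Speed limits (rad/s): [2.57, 2.57, 3.14, 3.14, 3.14, 3.14].

### API

Orientations are given as a unit quaternion [w, x, y, z].
In Python, from rig import manip, imaging, workorder gives the robot as it stands.
- The arm moves only by the tool apply_moves, never from a script. Its argument "moves" is one flat list of numbers, 7 for each row, row after row: the finger opening in m, from 0 to 0.0854, then the shift along the tool's x, y, z in m, then the turn, a rotation vector about the tool's x, y, z in rad. In form: [jaw, tx, ty, tz, rx, ry, rz, jaw, tx, ty, tz, rx, ry, rz, ...]. A call has exactly 8 rows; each row shifts and turns the pose as measured when the row begins, along the tool's axes as they then stand; what a row does not reach is not made up. A row lasts 1/12 s, in which the tool goes at most 41.7 mm and 7.16 degrees, less where a joint would pass 70% of its speed; a pose out of reach is approached as far as the arm can. A call with a gripper value outside its range is refused whole. The fingers move at their own pace and stop on an object; "newtons" is the grip in N (left out, the last holds). Time passes only in rows, so rows that do not move let the fingers close, or fill a call up. It gives the time, the measured TCP pose, the force and the opening at its end, in the units of the state.
- manip.get_state(): the state, without advancing time (a new reading comes with each control period).
- imaging.get_image(name): name is "scene" or "side" or "wrist"; returns a dict with "image" (480x640x3 uint8, red, green, blue), "range_z" (480x640 float32, m along the optical axis (not along the pixel's ray), 0 where there is no reading), "fx", "fy", "cx", "cy" (pixels), "k1" (the pictures are not rectified: a ray, as slopes to the right and down, at radius r is drawn at 1 + k1 r^2 times it, then the intrinsics apply), "R" (3x3) and "t" (3): a world point X has camera coordinates R X + t. Camera axes: x right, y down, z forward; pixel columns grow to the right and rows downward; lengths in m; the calibration is good to about 2 mm. A picture is of the moment at which its call begins.
- workorder.sign_off(): hands the job in, once; it reports no verdict.
The state is a dict: "clock": time; "qpos": joint angles; "qd": joint speeds; "effort": joint torques, N m; "position": TCP position; "ee_rot": TCP orientation; "contact_force": force on the tool from outside, world axes, zero at the start; "moment": the same for the moment, N m; "width": finger opening in m.
Only numpy, scipy, OpenCV 4.12 (cv2) and the standard library are available. Lean on these libraries where they do the work, as an engineer would, in place of code of your own. Each camera call takes 0.05 s, during which the arm holds its last target.

## Working session

There is one attempt and no reset: what is moved stays moved. The work goes in short steps, Python scripts to look and compute and a tool call to move; the robot and the scene stay as the last step left them, time stands still between calls to the robot, and variables do not carry over. Pictures are saved under pics/ and viewed, and the job is handed in when it is done.

Besides the shell and the picture viewer there is one more tool, called after "Call:" as name(argument=value, ...) on one line, values as JSON. apply_moves: Moves the arm, as the interface text tells. Its arguments: {"type":"object","properties":{"moves":{"type":"array"},"newtons":{"type":"number"}},"required":["moves"]}

```bash
mkdir -p pics; ls; python3 - <<'E'
from rig import manip, imaging, workorder
import cv2,numpy as np
print(manip.get_state(), manip.pinch_z)
for n in ("scene","side"):
    d=imaging.get_image(n)
    cv2.imwrite(f"pics/{n}0.png",d["image"][...,::-1]); np.savez(f"pics/{n}0.npz",**d)
    print(n,d["fx"],d["cx"],d["cy"],d["k1"],d["R"],d["t"])
E
```

```text
pics
{'clock': 0.0, 'qpos': array([ 1.07702230e+00,  2.76600057e-01,  1.50614746e+00,  3.64172417e-05,
        1.36070612e+00, -1.20987293e-01]), 'qd': array([ 0.00096108, -0.00180163, -0.00039332,  0.0015829 , -0.00027345,
        0.00038783]), 'effort': array([-2.88664320e-03, -4.16776192e+01, -2.45808059e+01, -3.94244071e-04,
        1.12857428e-02, -2.05901536e-06]), 'position': array([0.20912053, 0.53498061, 0.19593119]), 'ee_rot': array([-2.98501999e-04,  1.85319611e-01,  9.82677860e-01, -8.81489855e-04]), 'contact_force': array([ 1.42671371,  0.2627041 , -0.214745  ]), 'moment': array([ 0.05059163, -0.04038068, -0.00686999]), 'width': 0.08503303456458823} 0.0187
scene 516.754593067706 315.6030800065335 233.6762893298084 0.021084362108249783 [[-0.10813826  0.99403789  0.01395638]
 [ 0.86224227  0.10076972 -0.49637056]
 [-0.49481753 -0.04164286 -0.86799855]] [ 0.05401332 -0.46543493  1.69259606]
side 475.26311542953897 325.9484570226412 238.97818760876038 -0.12658869435973055 [[-0.98940623 -0.14512485  0.00375487]
 [-0.07176485  0.46645484 -0.88162899]
 [ 0.12619479 -0.87255868 -0.47192819]] [0.59636886 0.10750962 1.01395093]
```

View pics/scene0.png

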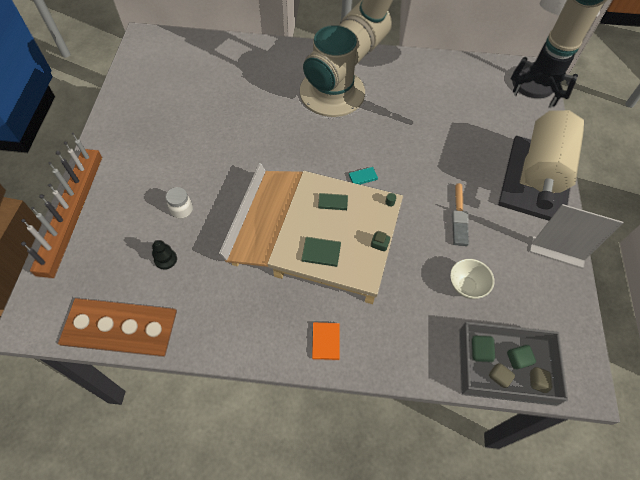

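View pics/side0.png

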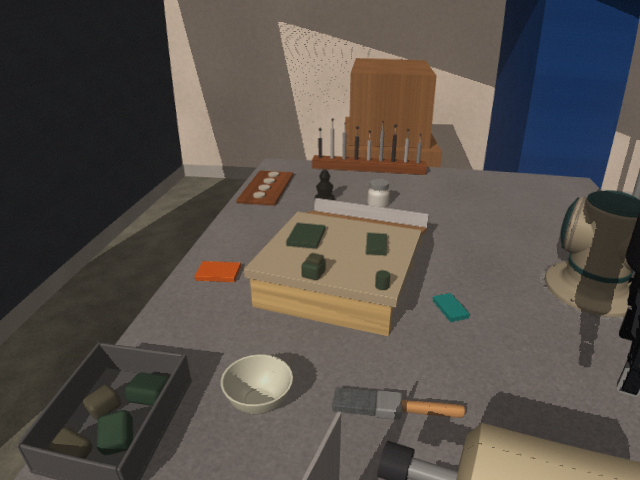

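```bash
cat > h.py <<'E'
import cv2,numpy as np
def K(d): return np.array([[d["fx"],0,d["cx"]],[0,d["fy"],d["cy"]],[0,0,1.]])
def cast(d,uv,z):
    uv=np.asarray(uv,float).reshape(-1,1,2)
    s=cv2.undistortPoints(uv,K(d),np.array([float(d["k1"]),0,0,0,0]))[:,0]
    R=np.array(d["R"]);t=np.array(d["t"])
    r=np.c_[s,np.ones(len(s))]@R; c=-R.T@t
    return c+r*((z-c[2])/r[:,2])[:,None]
def proj(d,X):
    return cv2.projectPoints(np.asarray(X,float).reshape(-1,1,3),cv2.Rodrigues(np.array(d["R"]))[0],np.array(d["t"],float),K(d),np.array([float(d["k1"]),0,0,0,0]))[0][:,0]
def cloud(d):
    v,u=np.mgrid[:480,:640]; z=d["range_z"]
    s=cv2.undistortPoints(np.stack([u,v],-1).reshape(-1,1,2).astype(float),K(d),np.array([float(d["k1"]),0,0,0,0]))[:,0].reshape(480,640,2)
    P=np.concatenate([s*z[...,None],z[...,None]],-1)
    return (P-np.array(d["t"]))@np.array(d["R"])
def rectat(d,mask,z):
    cs,_=cv2.findContours(mask.astype(np.uint8),cv2.RETR_EXTERNAL,cv2.CHAIN_APPROX_NONE)
    out=[]
    for c in cs:
        if cv2.contourArea(c)<60: continue
        P=cast(d,c[:,0],z)[:,:2]
        (cx,cy),(w,h),a=cv2.minAreaRect((P*1000).astype(np.float32))
        out.append((c[:,0].mean(0).round(),(round(cx,1),round(cy,1)),(round(w,1),round(h,1)),round(a,1)))
    return out
E
python3 - <<'E'
from h import *
for n in ("scene","side"):
    d=dict(np.load(f"pics/{n}0.npz")); im=d["image"]; hsv=cv2.cvtColor(im,cv2.COLOR_RGB2HSV)
    C=cloud(d)
    px={"scene":{"deck":(350,240),"L":(321,251),"S":(333,201),"core":(391,199),"rough":(380,241),"turq":(363,175),"or":(326,341),"table":(250,320),"board":(265,220),"stop":(245,215)},
        "side":{"deck":(340,250),"L":(307,235),"S":(376,243),"core":(383,278),"rough":(313,266),"turq":(450,306),"or":(217,271),"table":(180,330),"stop":(370,213)}}[n]
    for k,(u,v) in px.items(): print(n,k,hsv[v,u],C[v,u].round(3))
E
```

```text
scene deck [ 19  66 196] [0.599 0.098 0.09 ]
scene L [63 61 88] [0.645 0.028 0.101]
scene S [63 64 88] [0.495 0.044 0.103]
scene core [62 59 87] [0.479 0.194 0.116]
scene rough [36 61 67] [0.614 0.17  0.128]
scene turq [ 88 195 144] [0.334 0.121 0.012]
scene or [ 12 218 222] [0.842 0.063 0.009]
scene table [ 13  22 140] [ 0.806 -0.133 -0.003]
scene board [ 16 131 166] [ 0.551 -0.13   0.065]
scene stop [ 22  16 179] [ 0.53  -0.189  0.047]
side deck [ 18  77 156] [0.563 0.075 0.09 ]
side L [49 56 64] [0.637 0.043 0.102]
side S [48 58 66] [0.491 0.055 0.102]
side core [47 65 63] [0.471 0.205 0.113]
side rough [48 60 72] [0.599 0.191 0.118]
side turq [ 86 172 108] [0.334 0.129 0.012]
side or [ 10 210 182] [0.838 0.072 0.011]
side table [ 14  30 112] [ 0.844  0.268 -0.001]
side stop [ 13  28 166] [ 0.516 -0.188  0.056]
```

```bash
python3 - <<'E'
from h import *
a=cv2.imread("pics/scene0.png")[150:310,210:420]; b=cv2.imread("pics/side0.png")[190:330,240:440]
cv2.imwrite("pics/c0.png",cv2.resize(a,None,fx=3.6,fy=3.6,interpolation=cv2.INTER_CUBIC))
cv2.imwrite("pics/c1.png",cv2.resize(b,None,fx=4,fy=4,interpolation=cv2.INTER_CUBIC))
E
```

```text
(no output)
```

View pics/c0.png

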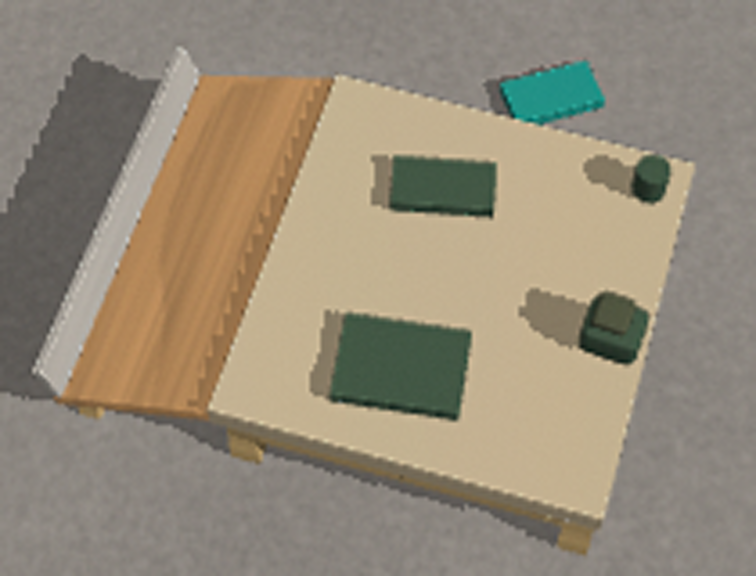

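View pics/c1.png

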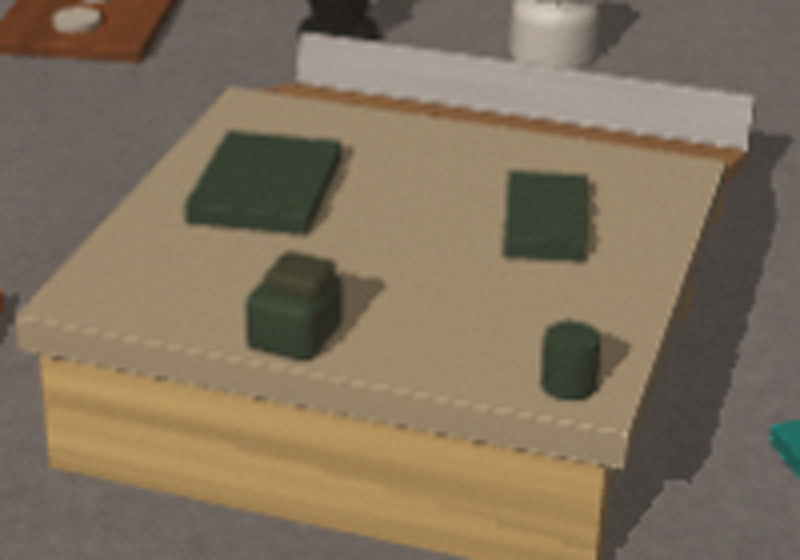

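```bash
python3 - <<'E'
from h import *
for n in ("scene","side"):
    d=dict(np.load(f"pics/{n}0.npz")); im=d["image"]; hsv=cv2.cvtColor(im,cv2.COLOR_RGB2HSV); C=cloud(d)
    H,S,V=[hsv[...,i].astype(int) for i in range(3)]
    z=C[...,2]; reg=(abs(C[...,0]-.58)<.25)&(abs(C[...,1]-.05)<.3)
    dark=(H>40)&(H<80)&(V<110)&reg
    print(n,"top",rectat(d,dark&(abs(z-.102)<.005),.102)); print("all",rectat(d,dark,.102))
    deck=reg&(abs(z-.09)<.035)&(H<30)&(S>45)&(S<100)&(V>110)
    m=(reg&(z>.083)&(z<.15)&~((H<20)&(S>105))).astype(np.uint8)
    print("deck",rectat(d,m,.09))
    cs,_=cv2.findContours(m,cv2.RETR_EXTERNAL,cv2.CHAIN_APPROX_NONE); c=max(cs,key=cv2.contourArea)
    q=cv2.approxPolyDP(c,6,True)[:,0]; print(q.tolist(),(cast(d,q,.09)*1000).round(1)[:,:2].tolist())
    st=reg&(S<40)&(V>150)&(z>.02)&(z<.09)&(C[...,1]<-.08)
    print("stop",rectat(d,st,.075))
E
```

```text
scene top [(array([322., 251.]), (644.9, 27.9), (89.0, 67.0), 86.9), (array([333., 201.]), (494.5, 43.1), (44.8, 75.0), 1.7)]
all [(array([321., 252.]), (646.0, 27.8), (89.0, 69.0), 86.9), (array([380., 242.]), (601.1, 172.0), (41.0, 44.7), 76.3), (array([333., 201.]), (495.2, 43.1), (46.2, 75.2), 2.2), (array([391., 199.]), (469.8, 194.0), (38.9, 23.7), 1.9)]
deck [(array([337., 233.]), (569.1, 62.2), (279.6, 303.1), 79.6)]
[[303, 171], [267, 263], [376, 295], [402, 195]] [[397.5, -47.2], [687.6, -101.7], [742.2, 170.9], [445.1, 225.6]]
stop [(array([242., 211.]), (526.9, -190.7), (26.2, 309.3), 79.6)]
side top [(array([376., 243.]), (491.1, 52.5), (37.8, 80.9), 2.1), (array([306., 234.]), (641.1, 37.5), (95.5, 64.6), 86.7)]
all [(array([382., 280.]), (471.6, 192.7), (60.9, 22.3), 90.0), (array([310., 270.]), (608.7, 180.6), (30.6, 57.8), 3.2), (array([376., 244.]), (490.9, 56.5), (37.8, 88.9), 2.1), (array([306., 235.]), (641.4, 41.3), (103.2, 64.6), 86.7)]
deck [(array([339., 256.]), (567.3, 70.1), (290.4, 302.2), 79.4)]
[[244, 268], [396, 301], [420, 231], [297, 212]] [[737.6, 173.2], [445.4, 238.6], [396.7, -37.5], [687.0, -93.5]]
stop [(array([372., 212.]), (519.2, -156.0), (73.4, 299.4), 78.6)]
```

```bash
cat > plan.py <<'E'
# usage: helper; prints constant row (N rows) from the measured pose to a target pose
import numpy as np
from scipy.spatial.transform import Rotation as Ro
from rig import manip
DH=np.array([-.1805,-.9836,0]); DH/=np.linalg.norm(DH); UP=np.array([0,0,1.]); RY=np.cross(UP,DH); O=np.array([.5438,-.0755,0])
def rack(x,y,z): return O+DH*x+RY*y+UP*z
c,s=np.cos(np.radians(20)),np.sin(np.radians(20))
SX=DH*c-UP*s; SZ=DH*s+UP*c
def shelf(x,y,z): return rack(.1128,0,.043)+SX*x+RY*y+SZ*z
def torack(p): q=np.array(p)-O; return np.array([q@DH,q@RY,q@UP])
def toshelf(p): q=np.array(p)-rack(.1128,0,.043); return np.array([q@SX,q@RY,q@SZ])
def ori(jaw,n):
    z=-n/np.linalg.norm(n); y=jaw-z*(jaw@z); y/=np.linalg.norm(y); return np.c_[np.cross(y,z),y,z]
def ang(deg): return np.array([np.cos(np.radians(deg)),np.sin(np.radians(deg)),0])
def tilt(deg): a=np.radians(deg); return DH*np.sin(a)+UP*np.cos(a)
def pose():
    st=manip.get_state(); q=np.array(st["ee_rot"]); return st,np.array(st["position"]),Ro.from_quat(q[[1,2,3,0]]).as_matrix()
def row(p,Rt,N):
    st,p0,R0=pose()
    T=np.eye(4);T[:3,:3]=R0.T@Rt;T[:3,3]=R0.T@(np.array(p)-p0)
    from scipy.linalg import logm,expm
    E=expm(np.real(logm(T))/N); rv=Ro.from_matrix(E[:3,:3]).as_rotvec()
    print("N",N,"shift",E[:3,3].round(4),"turn",rv.round(4),"| total",T[:3,3].round(4),Ro.from_matrix(T[:3,:3]).as_rotvec().round(4),"|",np.linalg.norm(E[:3,3]).round(4),np.degrees(np.linalg.norm(rv)).round(2))
    P=[]; 
    M=np.eye(4);M[:3,:3]=R0;M[:3,3]=p0
    for i in range(N): M=M@E; P.append(M[:3,3].round(3))
    return P
def show():
    st,p,R=pose(); print("t",round(st["clock"],2),"p",p.round(4),"rack",torack(p).round(4),"shelf",toshelf(p).round(4),"z",R[:,2].round(3),"jaw",np.degrees(np.arctan2(R[1,1],R[0,1])).round(2),"w",round(st["width"],4),"F",st["contact_force"].round(1),"q",st["qpos"].round(2))
E
python3 - <<'E'
from plan import *
show(); P=row([.645,.028,.17],ori(ang(-3.1),UP),20); print(P[::4])
E
```

```text
t 0.1 p [0.2092 0.535  0.196 ] rack [-0.5401 -0.4393  0.196 ] shelf [-0.6659 -0.4393 -0.0795] z [-0.001 -0.001 -1.   ] jaw 68.64 w 0.0855 F [0.4 0.3 0.7] q [ 1.08  0.28  1.51 -0.    1.36 -0.12]
N 20 shift [-0.0355  0.0038  0.0013] turn [-0.0001  0.      0.0626] | total [-0.5906 -0.3135  0.0264] [-1.5000e-03  9.0000e-04  1.2521e+00] | 0.0357 3.59
[array([0.244, 0.526, 0.195]), array([0.374, 0.467, 0.189]), array([0.485, 0.378, 0.184]), array([0.571, 0.265, 0.179]), array([0.626, 0.133, 0.174])]
```

The candidates for the large slab are the dark slab on the deck at scene (321,251) and the orange plate on the table at (326,341). For the small slab they are the dark one on the deck at (333,201) and the turquoise one on the table at (363,175). The rough stone at (380,241) and the core at (391,199) are bystanders. I choose the two dark slabs on the deck. The crop confirms their colour and shape, and their sizes measure about 89x67 and 75x45 mm.

Call:
apply_moves(moves=[0.085,-0.0355,0.004,0,0,0,0.063,0.085,-0.0355,0.004,0,0,0,0.063,0.085,-0.0355,0.004,0,0,0,0.063,0.085,-0.0355,0.004,0,0,0,0.063,0.085,-0.0355,0.004,0,0,0,0.063,0.085,-0.0355,0.004,0,0,0,0.063,0.085,-0.0355,0.004,0,0,0,0.063,0.085,-0.0355,0.004,0,0,0,0.063], newtons=30)

```text
clock: 0.77
position: [0.4605, 0.4021, 0.1904]
ee_rot: [-0.004, 0.429, 0.904, -0.003]
contact_force: [0.2, 0.8, -0.9]
width: 0.0849
```

```bash
python3 - <<'E'
from plan import *
show(); P=row([.645,.028,.17],ori(ang(-3.1),UP),14); print(P[::4])
E
```

```text
t 0.77 p [0.4605 0.4021 0.1904] rack [-0.4547 -0.1681  0.1904] shelf [-0.5837 -0.1681 -0.0556] z [-0.01  -0.003 -1.   ] jaw 39.25 w 0.0849 F [ 0.2  0.8 -0.9] q [ 0.6   0.34  1.43  0.    1.38 -0.08]
N 14 shift [-0.0303  0.0035  0.0014] turn [-0.0007 -0.      0.0528] | total [-0.4065 -0.0937  0.0196] [-1.040e-02 -5.000e-04  7.392e-01] | 0.0305 3.03
[array([0.482, 0.381, 0.189]), array([0.558, 0.285, 0.183]), array([0.612, 0.176, 0.177]), array([0.641, 0.058, 0.171])]
```

Call:
apply_moves(moves=[0.085,-0.033,0.004,0,0,0,0.057,0.085,-0.033,0.004,0,0,0,0.057,0.085,-0.033,0.004,0,0,0,0.057,0.085,-0.033,0.004,0,0,0,0.057,0.085,-0.033,0.004,0,0,0,0.057,0.085,-0.033,0.004,0,0,0,0.057,0.085,-0.033,0.004,0,0,0,0.057,0.085,-0.033,0.004,0,0,0,0.057])

```text
clock: 1.43
position: [0.6164, 0.1725, 0.1834]
ee_rot: [-0.005, 0.631, 0.776, -0.007]
contact_force: [0.1, 0.8, 0.4]
width: 0.085
```

```bash
python3 - <<'E'
from plan import *
show(); P=row([.645,.028,.17],ori(ang(-3.1),UP),6)
E
```

```text
t 1.43 p [0.6164 0.1725 0.1834] rack [-0.257   0.0266  0.1834] shelf [-0.3956  0.0266  0.0055] z [-0.016 -0.004 -1.   ] jaw 11.72 w 0.085 F [0.1 0.8 0.4] q [ 0.17  0.39  1.36 -0.    1.4  -0.04]
N 6 shift [-0.0245  0.0024  0.0022] turn [-0.0027  0.0005  0.0431] | total [-0.1473 -0.0011  0.0136] [-0.0164  0.0031  0.2586] | 0.0247 2.47
```

Call:
apply_moves(moves=[0.085,-0.0245,0.0025,0.002,-0.003,0,0.043,0.085,-0.0245,0.0025,0.002,-0.003,0,0.043,0.085,-0.0245,0.0025,0.002,-0.003,0,0.043,0.085,-0.0245,0.0025,0.002,-0.003,0,0.043,0.085,-0.0245,0.0025,0.002,-0.003,0,0.043,0.085,-0.022,0.0025,0.002,-0.003,0,0.043,0.085,0,0,0,0,0,0,0.085,0,0,0,0,0,0])

```text
clock: 2.1
position: [0.6461, 0.014, 0.1651]
ee_rot: [0.001, 0.734, 0.679, -0.004]
contact_force: [0.8, -0.5, -0.1]
width: 0.0849
```

```bash
python3 - <<'E'
from plan import *
from h import *
from rig import imaging
show(); P=row([.645,.028,.13],ori(ang(-3.1),UP),6)
d=imaging.get_image("wrist"); cv2.imwrite("pics/w1.png",d["image"][...,::-1]); np.savez("pics/w1.npz",**d)
E
```

```text
t 2.1 p [0.6461 0.014  0.1651] rack [-0.1065  0.0845  0.1651] shelf [-0.2478  0.0845  0.0398] z [-0.005 -0.007 -1.   ] jaw -4.47 w 0.0849 F [ 0.8 -0.5 -0.1] q [-0.08  0.4   1.39 -0.01  1.35 -0.  ]
N 6 shift [ 0.0023 -0.0003  0.0058] turn [-0.0008  0.0011 -0.004 ] | total [ 0.0141 -0.002   0.0351] [-0.0048  0.0069 -0.0238] | 0.0063 0.24
```

View pics/w1.png

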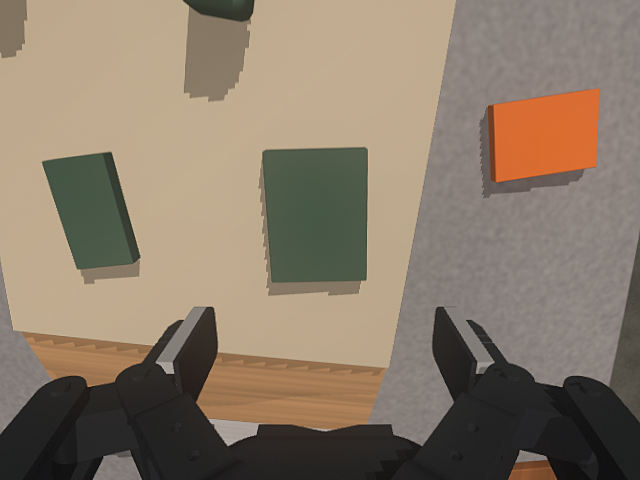

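The wrist view shows the large slab's top at about (262-368, 148-282), the small slab at (90,212) and the orange look-alike at (545,140). I'll re-measure both slabs and the deck edge from this closer view.

```bash
python3 - <<'E'
from h import *
from plan import *
d=dict(np.load("pics/w1.npz")); im=d["image"]; hsv=cv2.cvtColor(im,cv2.COLOR_RGB2HSV); C=cloud(d)
H,S,V=[hsv[...,i].astype(int) for i in range(3)]
m=(H>50)&(H<80)&(S>45)&(abs(C[...,2]-.102)<.004)
for r in rectat(d,m,.102): print(r,torack(np.array([*r[1],0])/1000).round(4))
m=(H>50)&(H<80)&(S>45)
print(rectat(d,m,.102))
# deck edge between deck and board: first row from below where z>.087
pts=[]
for u in range(60,370,20):
    col=[v for v in range(290,400) if abs(C[v,u,2]-.09)<.0025 and S[v,u]<90 and H[v,u]<30]
    pts.append((u,max(col)))
P=cast(d,pts,.09)[:,:2]; l=cv2.fitLine(P.astype(np.float32),cv2.DIST_HUBER,0,.01,.01).ravel(); print(pts,np.degrees(np.arctan2(l[1],l[0])),(torack(np.array([l[2],l[3],0]))).round(4))
E
```

```text
(array([310., 223.]), (641.2, 23.8), (79.6, 64.7), 87.0) [-0.1152  0.0779  0.    ]
(array([ 89., 210.]), (491.2, 43.4), (43.2, 74.8), 1.6) [-0.1075 -0.0732  0.    ]
[(array([310., 223.]), (641.2, 23.8), (79.6, 64.7), 87.0), (array([ 92., 204.]), (493.4, 43.5), (47.1, 74.8), 2.1)]
[(60, 335), (80, 337), (100, 339), (120, 341), (140, 343), (160, 336), (180, 319), (200, 306), (220, 352), (240, 353), (260, 356), (280, 357), (300, 359), (320, 361), (340, 363), (360, 365)] -10.439452 [-0.0014  0.0265  0.    ]
```

```bash
python3 - <<'E'
from plan import *
show(); P=row([.6425,.0285,.11],ori(ang(-3.0),UP),6)
E
```

```text
t 2.15 p [0.646  0.0139 0.165 ] rack [-0.1063  0.0844  0.165 ] shelf [-0.2477  0.0844  0.0397] z [-0.006 -0.007 -1.   ] jaw -4.43 w 0.085 F [ 0.7 -0.  -0.4] q [-0.08  0.4   1.39 -0.01  1.35 -0.  ]
N 6 shift [ 0.0024 -0.0007  0.0092] turn [-0.0008  0.0013 -0.0042] | total [ 0.0148 -0.0044  0.0549] [-0.005   0.0078 -0.025 ] | 0.0095 0.25
```

Call:
apply_moves(moves=[0.085,0.0025,-0.001,0.009,-0.001,0.001,-0.004,0.085,0.0025,-0.001,0.009,-0.001,0.001,-0.004,0.085,0.0025,-0.001,0.009,-0.001,0.001,-0.004,0.085,0.0025,-0.001,0.009,-0.001,0.001,-0.004,0.085,0.0025,-0.001,0.009,-0.001,0.001,-0.004,0.085,0.0025,0,0.009,-0.001,0.001,-0.004,0.085,0,0,0,0,0,0,0.085,0,0,0,0,0,0])

```text
clock: 2.82
position: [0.6388, 0.0371, 0.1032]
ee_rot: [-0.002, 0.722, 0.692, -0.001]
contact_force: [0.2, 0.1, -0.1]
width: 0.0852
```

```bash
python3 - <<'E'
from plan import *
show(); P=row([.6425,.0285,.084],ori(ang(-3.0),UP),4)
E
```

```text
t 2.82 p [0.6388 0.0371 0.1032] rack [-0.1279  0.0731  0.1032] shelf [-0.2468  0.0731 -0.0258] z [-0.003  0.001 -1.   ] jaw -2.45 w 0.0852 F [ 0.2  0.1 -0.1] q [-0.05  0.43  1.5   0.    1.21 -0.01]
N 4 shift [-0.0021  0.001   0.0048] turn [-0.0008 -0.0003  0.0024] | total [-0.0085  0.0041  0.0192] [-0.0031 -0.0011  0.0097] | 0.0053 0.15
```

Call:
apply_moves(moves=[0.085,-0.0015,0.001,0.003,0,0,0.002,0.085,-0.0015,0.001,0.003,0,0,0.002,0.085,-0.0015,0.001,0.003,0,0,0.002,0.085,-0.0015,0.001,0.003,0,0,0.001,0.085,-0.001,0,0.002,0,0,0,0.085,0,0,0,0,0,0,0.085,0,0,0,0,0,0,0.085,0,0,0,0,0,0])

```text
clock: 3.48
position: [0.6446, 0.028, 0.089]
ee_rot: [-0.0, 0.725, 0.689, 0.0]
contact_force: [-0.3, -0.7, 0.2]
width: 0.085
```

```bash
python3 - <<'E'
from plan import *
from h import *
from rig import imaging
show(); P=row([.6425,.0285,.084],ori(ang(-3.0),UP),4)
d=imaging.get_image("wrist"); cv2.imwrite("pics/w2.png",d["image"][...,::-1]); np.savez("pics/w2.npz",**d)
E
```

```text
t 3.48 p [0.6446 0.028  0.089 ] rack [-0.12    0.0804  0.089 ] shelf [-0.2345  0.0804 -0.0364] z [ 0.     0.001 -1.   ] jaw -2.95 w 0.085 F [-0.3 -0.7  0.2] q [-0.06  0.45  1.51  0.    1.18 -0.01]
N 4 shift [ 0.0001 -0.0005  0.0012] turn [ 0.     -0.0001  0.0002] | total [ 0.0003 -0.0021  0.005 ] [ 0.0002 -0.0005  0.0009] | 0.0014 0.02
```

View pics/w2.png

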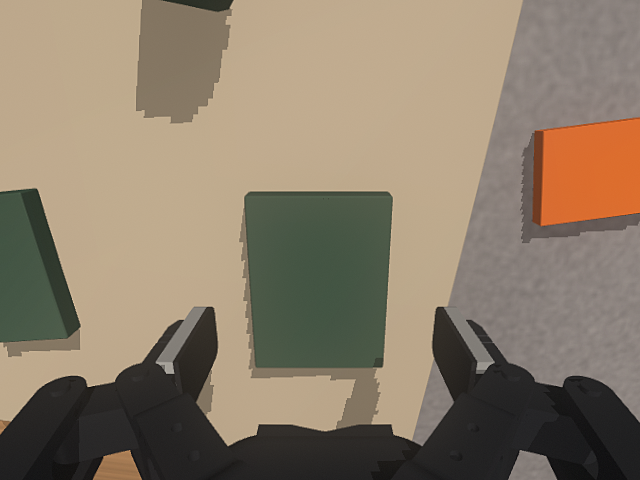

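```bash
python3 - <<'E'
from h import *
from plan import *
d=dict(np.load("pics/w2.npz")); st,p,R=pose()
print("slab c",proj(d,[[.643,.029,.102]]))
for dz in (0,-.013,-.0187,-.03):
    print(dz,proj(d,[p+R@[a,b,dz] for a in(-.011,.011) for b in(-.0425,.0425)]).round().tolist())
C=cloud(d)
for u,v in((205,320),(213,330),(440,330),(205,350),(312,280),(180,380)): print((u,v),C[v,u].round(4),(R.T@(C[v,u]-p)).round(4))
hsv=cv2.cvtColor(d["image"],cv2.COLOR_RGB2HSV);H,S,V=[hsv[...,i].astype(int) for i in range(3)]
m=(H>50)&(H<80)&(S>45)&(abs(C[...,2]-.102)<.004)
for r in rectat(d,m,.102): print(r)
E
```

```text
slab c [[321.89026334 287.3678026 ]]
0 [[243.0, 297.0], [408.0, 297.0], [240.0, 257.0], [411.0, 258.0]]
-0.013 [[238.0, 309.0], [413.0, 310.0], [234.0, 267.0], [417.0, 267.0]]
-0.0187 [[235.0, 315.0], [416.0, 315.0], [232.0, 272.0], [420.0, 272.0]]
-0.03 [[229.0, 328.0], [422.0, 328.0], [225.0, 283.0], [426.0, 283.0]]
(205, 320) [0.6022 0.0394 0.1468] [ 0.0091 -0.043  -0.0578]
(213, 330) [0.602  0.0313 0.1402] [ 0.001  -0.0428 -0.0512]
(440, 330) [0.6867 0.0294 0.1442] [ 0.0035  0.0419 -0.0552]
(205, 350) [0.602  0.0298 0.151 ] [-0.0005 -0.0427 -0.062 ]
(312, 280) [0.6385 0.0325 0.1009] [ 0.0041 -0.0064 -0.0119]
(180, 380) [0.6025 0.0355 0.1745] [ 0.0053 -0.0425 -0.0854]
(array([318., 264.]), (641.4, 28.9), (88.2, 64.7), 87.0)
(array([ 27., 272.]), (494.5, 44.1), (39.8, 75.7), 1.2)
```

```bash
python3 - <<'E'
from h import *
from plan import *
from rig import imaging
for n in("side","scene"):
    d=imaging.get_image(n); np.savez(f"pics/{n}2.npz",**d); st,p,R=pose()
    u,v=proj(d,[p])[0]; im=d["image"][...,::-1].copy(); 
    print(n,u,v,[proj(d,[p+R@[0,b,-.013]])[0].round().tolist() for b in(-.0425,.0425)])
    x0,y0=int(u)-80,int(v)-90; cv2.imwrite(f"pics/{n}2.png",cv2.resize(im[y0:y0+140,x0:x0+160],None,fx=4,fy=4,interpolation=cv2.INTER_CUBIC)); print(x0,y0)
E
```

```text
side 305.06429513940384 237.07356371522764 [[324.0, 234.0], [286.0, 230.0]]
225 147
scene 321.0398592121324 253.24165478114062 [[324.0, 236.0], [318.0, 266.0]]
241 163
```

View pics/side2.png

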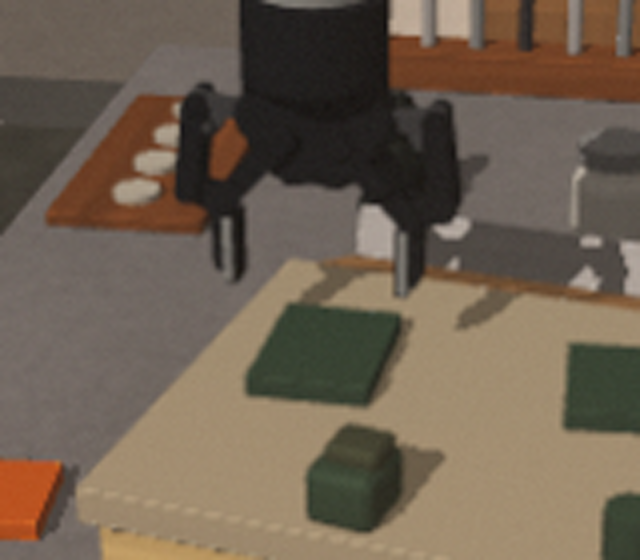

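View pics/scene2.png

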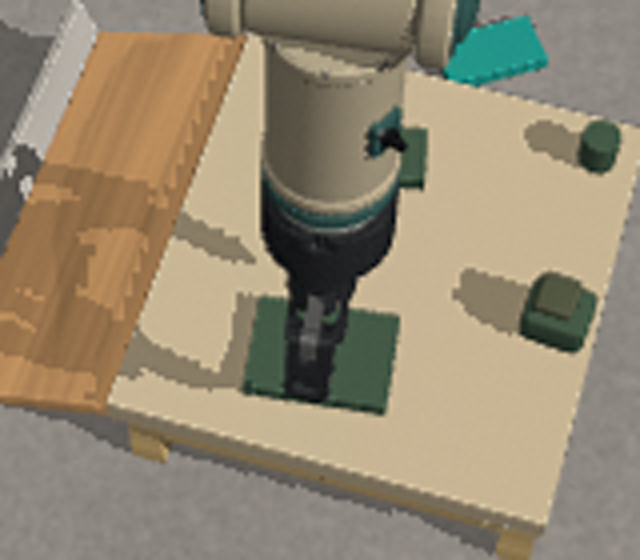

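```bash
python3 - <<'E'
from h import *
from plan import *
st,p,R=pose()
for f in("w2","side2","scene2"):
    d=dict(np.load(f"pics/{f}.npz")); C=cloud(d); L=(C-p)@R
    m=(abs(L[...,0])<.03)&(abs(abs(L[...,1])-.047)<.012)&(L[...,2]<-.02)&(L[...,2]>-.12)&(d["range_z"]>0)
    for sg in(-1,1):
        q=L[m&(sg*L[...,1]>0)]
        if len(q): print(f,sg,len(q),np.percentile(q[:,2],[50,90,98,100]).round(4),"x",np.percentile(q[:,0],[2,50,98]).round(4),"y",np.percentile(q[:,1],[2,50,98]).round(4))
print(st["qpos"],p)
E
```

```text
w2 -1 9701 [-0.0941 -0.0604 -0.0512 -0.0461] x [-0.0092  0.0083  0.0168] y [-0.0584 -0.0453 -0.0358]
w2 1 9921 [-0.0944 -0.0606 -0.0513 -0.0461] x [-0.0092  0.0076  0.0167] y [0.036  0.0451 0.0587]
side2 -1 265 [-0.0921 -0.06   -0.0506 -0.048 ] x [-0.011   0.0091  0.0165] y [-0.0578 -0.0461 -0.0359]
side2 1 228 [-0.0806 -0.0569 -0.052  -0.047 ] x [-0.0073  0.0096  0.0169] y [0.0362 0.0456 0.0579]
scene2 1 36 [-0.1133 -0.0653 -0.0588 -0.0588] x [-0.0172  0.0104  0.0151] y [0.0356 0.0413 0.0574]
[-6.43350794e-02  4.51048744e-01  1.50829211e+00  6.37145874e-04
  1.18179976e+00 -1.34251518e-02] [0.64465222 0.02824852 0.08909592]
```

The wrist and side range data both put the open fingertips about 46 mm behind the reported TCP, not the 13 mm I expected from the description. I'll go down slowly and watch the force, then check again.

Call:
apply_moves(moves=[0.085,0,-0.001,0.002,0,0,0,0.085,0,-0.001,0.002,0,0,0,0.085,0,0,0.002,0,0,0,0.085,0,0,0.002,0,0,0,0.085,0,0,0.002,0,0,0,0.085,0,0,0.002,0,0,0,0.085,0,0,0.001,0,0,0,0.085,0,0,0,0,0,0])

```text
clock: 4.3
position: [0.6422, 0.0288, 0.0748]
ee_rot: [-0.0, 0.725, 0.689, 0.0]
contact_force: [0.1, 0.1, 0.3]
width: 0.0849
```

```bash
python3 - <<'E'
from plan import *
show(); P=row([.642,.0287,.0505],ori(ang(-3.0),UP),8)
E
```

```text
t 4.3 p [0.6422 0.0288 0.0748] rack [-0.1203  0.0779  0.0748] shelf [-0.23    0.0779 -0.0498] z [ 0.     0.001 -1.   ] jaw -2.9 w 0.0849 F [0.1 0.1 0.3] q [-0.06  0.46  1.53  0.    1.15 -0.01]
N 8 shift [-0.    -0.     0.003] turn [ 0.0001 -0.0001  0.0002] | total [-0.0001 -0.0002  0.0243] [ 0.0005 -0.0007  0.0018] | 0.003 0.01
```

Call:
apply_moves(moves=[0.085,0,0,0.004,0,0,0,0.085,0,0,0.004,0,0,0,0.085,0,0,0.003,0,0,0,0.085,0,0,0.003,0,0,0,0.085,0,0,0.002,0,0,0,0.085,0,0,0.002,0,0,0,0.085,0,0,0.001,0,0,0,0.085,0,0,0,0,0,0])

```text
clock: 4.97
position: [0.6421, 0.0288, 0.0533]
ee_rot: [-0.0, 0.725, 0.689, 0.0]
contact_force: [-0.4, -0.3, 0.2]
width: 0.0849
```

```bash
cat > look.py <<'E'
from h import *
from plan import *
from rig import imaging
def tips(n,save=None):
    d=imaging.get_image(n); st,p,R=pose(); C=cloud(d); L=(C-p)@R
    if save: np.savez(f"pics/{save}.npz",**d); cv2.imwrite(f"pics/{save}.png",d["image"][...,::-1])
    hsv=cv2.cvtColor(d["image"],cv2.COLOR_RGB2HSV)
    w=st["width"]/2
    m=(abs(L[...,0])<.02)&(abs(abs(L[...,1])-w-.004)<.006)&(L[...,2]<-.02)&(L[...,2]>-.12)&(d["range_z"]>0)&(hsv[...,2]<75)&(hsv[...,1]<40)
    for sg in(-1,1):
        q=L[m&(sg*L[...,1]>0)]
        if len(q): print(n,sg,len(q),"tool z tip",np.percentile(q[:,2],[90,98,100]).round(4))
    return d
E
python3 - <<'E'
from look import *
show(); P=row([.642,.0287,.0505],ori(ang(-3.0),UP),8); tips("wrist","w3"); tips("side","s3")
E
```

```text
t 4.97 p [0.6421 0.0288 0.0533] rack [-0.1203  0.0779  0.0533] shelf [-0.2226  0.0779 -0.0701] z [-0.     0.001 -1.   ] jaw -2.91 w 0.0849 F [-0.4 -0.3  0.2] q [-0.06  0.48  1.56  0.    1.1  -0.01]
N 8 shift [-0.     -0.      0.0003] turn [-0.     -0.0001  0.0002] | total [-0.0001 -0.0001  0.0028] [-0.0002 -0.0007  0.0016] | 0.0003 0.01
wrist -1 2677 tool z tip [-0.088  -0.0838 -0.0515]
wrist 1 3047 tool z tip [-0.084  -0.0652 -0.0468]
side -1 49 tool z tip [-0.0605 -0.056  -0.0557]
side 1 43 tool z tip [-0.0831 -0.0703 -0.0513]
```

View pics/w3.png

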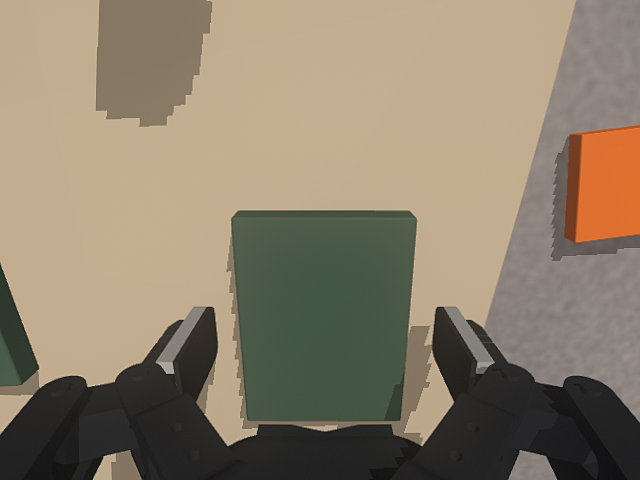

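Call:
apply_moves(moves=[0.085,0,0,0.001,0,0,0,0.085,0,0,0.001,0,0,0,0.08,0,0,0.0005,0,0,0,0.075,0,0,0,0,0,0,0.07,0,0,0,0,0,0,0.07,0,0,0,0,0,0,0.07,0,0,0,0,0,0,0.07,0,0,0,0,0,0])

```text
clock: 5.73
position: [0.6429, 0.0288, 0.0517]
ee_rot: [0.0, 0.725, 0.689, 0.001]
contact_force: [-0.1, 1.1, -0.3]
width: 0.0701
```

```bash
python3 - <<'E'
from look import *
show(); d=tips("wrist","w4"); d=tips("side","s4"); im=cv2.imread("pics/s4.png")[170:270,240:380]; cv2.imwrite("pics/s4c.png",cv2.resize(im,None,fx=5,fy=5,interpolation=cv2.INTER_CUBIC))
E
```

```text
t 5.73 p [0.6429 0.0288 0.0517] rack [-0.1204  0.0786  0.0517] shelf [-0.2222  0.0786 -0.0716] z [ 0.002  0.001 -1.   ] jaw -2.9 w 0.0701 F [-0.1  1.1 -0.3] q [-0.06  0.48  1.56  0.    1.1  -0.01]
wrist -1 3090 tool z tip [-0.0677 -0.0522 -0.045 ]
wrist 1 3323 tool z tip [-0.063  -0.047  -0.0407]
side -1 47 tool z tip [-0.0634 -0.0581 -0.0575]
side 1 41 tool z tip [-0.0529 -0.0473 -0.0468]
```

View pics/s4c.png

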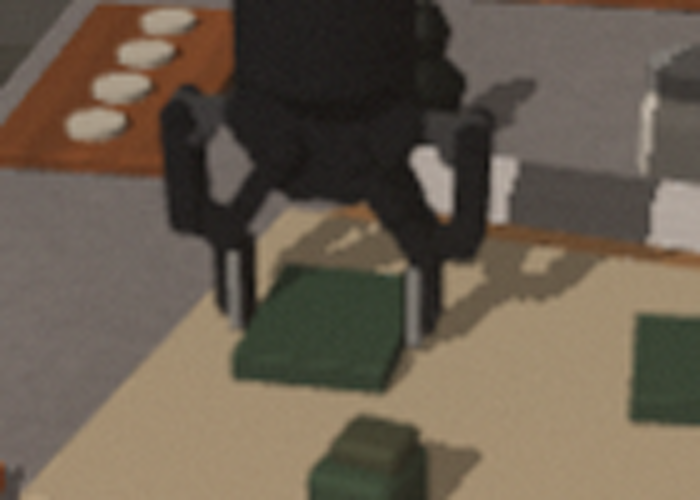

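View pics/w4.png

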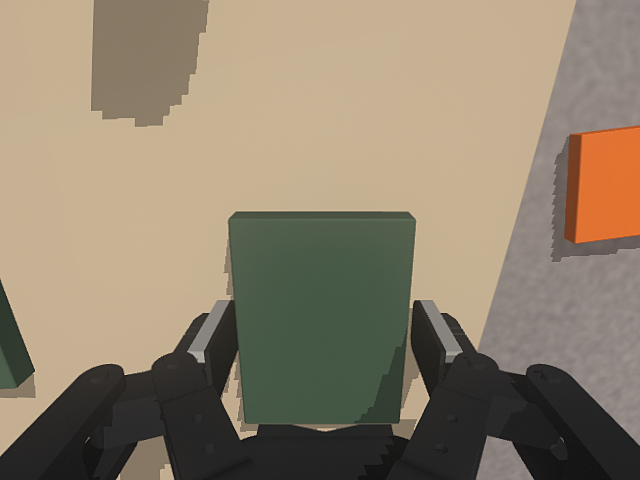

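Call:
apply_moves(moves=[0.066,0,0,0,0,0,0,0.064,0,0,0,0,0,0,0.062,0,0,0,0,0,0,0.06,0,0,0,0,0,0,0.06,0,0,0,0,0,0,0.06,0,0,0,0,0,0,0.06,0,0,0,0,0,0,0.06,0,0,0,0,0,0], newtons=35)

```text
clock: 6.5
position: [0.6427, 0.0288, 0.0521]
ee_rot: [0.0, 0.725, 0.689, 0.001]
contact_force: [-0.1, 0.3, 0.8]
width: 0.0649
```

```bash
python3 - <<'E'
from look import *
show(); d=tips("wrist","w5")
E
```

```text
t 6.5 p [0.6427 0.0288 0.0521] rack [-0.1204  0.0785  0.0521] shelf [-0.2223  0.0785 -0.0712] z [ 0.002  0.001 -1.   ] jaw -2.9 w 0.0649 F [-0.1  0.3  0.8] q [-0.06  0.48  1.56  0.    1.1  -0.01]
wrist -1 3235 tool z tip [-0.0664 -0.0542 -0.0467]
wrist 1 3419 tool z tip [-0.0623 -0.0518 -0.0464]
```

View pics/w5.png

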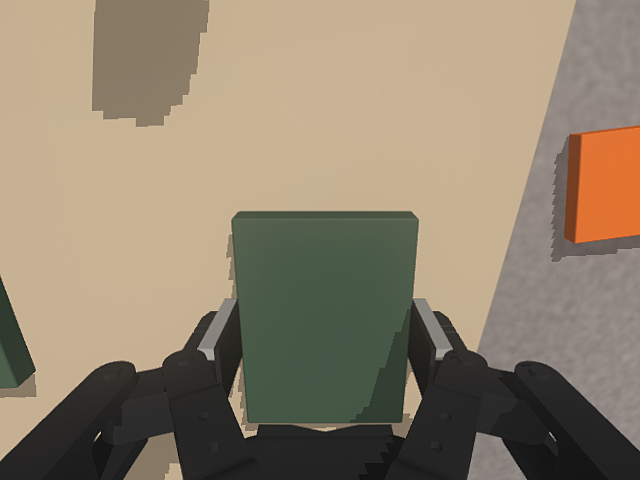

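```bash
python3 - <<'E'
from plan import *
P=row(rack(-.005,.060,.0538),ori(RY,UP),14); print(P)
E
```

```text
N 14 shift [-0.0081 -0.0019 -0.0001] turn [ 0.0001 -0.0001  0.0093] | total [-0.112  -0.0334 -0.0018] [ 0.0018 -0.0008  0.1308] | 0.0084 0.54
[array([0.64 , 0.021, 0.052]), array([0.638, 0.013, 0.052]), array([0.636, 0.005, 0.052]), array([ 0.633, -0.003,  0.053]), array([ 0.63 , -0.011,  0.053]), array([ 0.628, -0.019,  0.053]), array([ 0.625, -0.027,  0.053]), array([ 0.622, -0.035,  0.053]), array([ 0.619, -0.043,  0.053]), array([ 0.616, -0.05 ,  0.053]), array([ 0.613, -0.058,  0.053]), array([ 0.61 , -0.066,  0.054]), array([ 0.607, -0.074,  0.054]), array([ 0.604, -0.081,  0.054])]
```

Call:
apply_moves(moves=[0.06,0,0,-0.0015,0,0,0,0.06,-0.004,-0.001,0,0,0,0.005,0.06,-0.007,-0.002,0,0,0,0.009,0.06,-0.008,-0.002,0,0,0,0.01,0.06,-0.008,-0.002,0,0,0,0.01,0.06,-0.008,-0.002,0,0,0,0.01,0.06,-0.008,-0.002,0,0,0,0.01,0.06,-0.008,-0.002,0,0,0,0.01])

```text
clock: 7.22
position: [0.6235, -0.0249, 0.0521]
ee_rot: [-0.0, 0.748, 0.664, 0.0]
contact_force: [-0.4, -0.1, -1.7]
width: 0.0648
```

```bash
python3 - <<'E'
from plan import *
show();P=row(rack(-.005,.060,.0538),ori(RY,UP),7)
E
```

```text
t 7.22 p [ 0.6235 -0.0249  0.0521] rack [-0.0642  0.0693  0.0521] shelf [-0.1694  0.0693 -0.052 ] z [ 0.     0.001 -1.   ] jaw -6.85 w 0.0648 F [-0.4 -0.1 -1.7] q [-0.15  0.46  1.6   0.    1.08 -0.03]
N 7 shift [-0.0084 -0.0016 -0.0002] turn [-0.     -0.0001  0.0088] | total [-0.0585 -0.0129 -0.0017] [-0.0001 -0.0009  0.0619] | 0.0086 0.51
```

Call:
apply_moves(moves=[0.06,-0.008,-0.002,-0.001,0,0,0.009,0.06,-0.008,-0.002,-0.001,0,0,0.009,0.06,-0.008,-0.002,0,0,0,0.009,0.06,-0.008,-0.002,0,0,0,0.009,0.06,-0.008,-0.002,0,0,0,0.009,0.06,-0.007,-0.001,0,0,0,0.008,0.06,-0.003,0,0,0,0,0.003,0.06,0,0,0,0,0,0])

```text
clock: 7.88
position: [0.6014, -0.0814, 0.0542]
ee_rot: [-0.0, 0.77, 0.638, -0.001]
contact_force: [0.1, -0.7, -1.7]
width: 0.065
```

```bash
python3 - <<'E'
from look import *
show();P=row(rack(-.005,.060,.0538),ori(RY,UP),7); tips("wrist","w6");tips("side","s6")
im=cv2.imread("pics/s6.png")[150:270,240:400]; cv2.imwrite("pics/s6c.png",cv2.resize(im,None,fx=5,fy=5,interpolation=cv2.INTER_CUBIC))
E
```

```text
t 7.88 p [ 0.6014 -0.0814  0.0542] rack [-0.0046  0.0577  0.0542] shelf [-0.1142  0.0577 -0.0297] z [-0.002 -0.    -1.   ] jaw -10.66 w 0.065 F [ 0.1 -0.7 -1.7] q [-0.25  0.43  1.64 -0.    1.07 -0.06]
N 7 shift [0.0001 0.0003 0.0001] turn [-0.0002  0.0001 -0.0006] | total [0.0004 0.0023 0.0004] [-0.0016  0.0005 -0.0045] | 0.0003 0.04
wrist -1 2891 tool z tip [-0.0679 -0.0547 -0.0479]
wrist 1 2565 tool z tip [-0.0767 -0.0534 -0.0467]
side -1 60 tool z tip [-0.0659 -0.051  -0.0492]
side 1 46 tool z tip [-0.0784 -0.069  -0.0639]
```

View pics/w6.png

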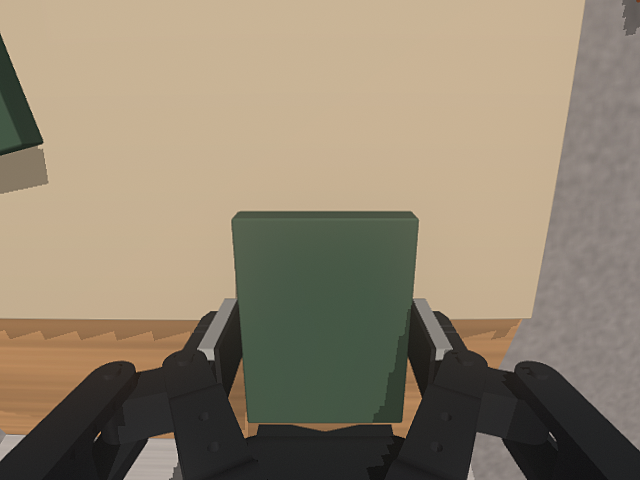

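View pics/s6c.png

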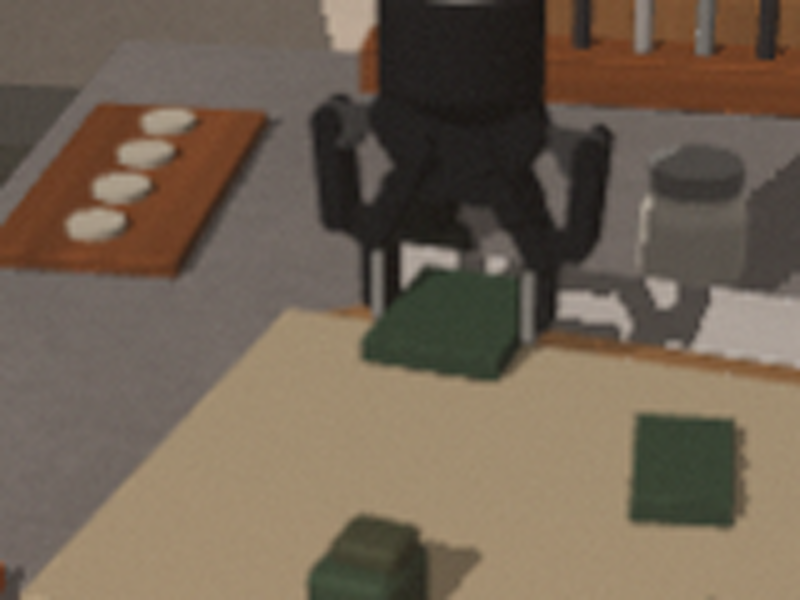

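```bash
cat >> plan.py <<'E'
def U(off):
    st,p,R=pose(); u=p+R@[0,0,-off]; print("underside: rack",torack(u).round(4),"shelf",toshelf(u).round(4),"tilt",np.degrees(np.arccos(-R[:,2]@SZ)).round(2),"jaw err",np.degrees(R[:,1]@np.cross(SZ,RY)).round(2)); return u
def goto(u,n,off,N,jaw=None):
    Rt=ori(RY if jaw is None else jaw,n); return row(np.array(u)+Rt@[0,0,off],Rt,N)
E
python3 - <<'E'
from plan import *
U(.0379);P=goto(shelf(-.100,.058,.010),SZ,.0379,14)
for q in P: print(torack(q).round(3),end="")
E
```

```text
underside: rack [-0.0054  0.0578  0.0921] shelf [-0.1279  0.0578  0.0057] tilt 20.01 jaw err -0.23
N 14 shift [-0.0011  0.      0.0001] turn [-0.0001  0.0249 -0.0003] | total [-0.0147  0.0003  0.0032] [-0.0008  0.3492 -0.004 ] | 0.0011 1.43
[-0.004  0.057  0.054][-0.003  0.058  0.054][-0.002  0.058  0.054][-0.001  0.058  0.054][0.    0.058 0.054][0.001 0.058 0.053][0.002 0.058 0.053][0.003 0.058 0.053][0.004 0.058 0.053][0.005 0.058 0.052][0.006 0.058 0.052][0.007 0.057 0.052][0.008 0.058 0.051][0.009 0.058 0.051]
```

Call:
apply_moves(moves=[0.06,-0.001,0,0,0,0.015,0,0.06,-0.001,0,0,0,0.025,0,0.06,-0.001,0,0,0,0.025,0,0.06,-0.001,0,0,0,0.025,0,0.06,-0.001,0,0,0,0.025,0,0.06,-0.001,0,0,0,0.025,0,0.06,-0.001,0,0,0,0.025,0,0.06,-0.001,0,0,0,0.02,0])

```text
clock: 8.65
position: [0.6026, -0.0841, 0.054]
ee_rot: [-0.063, 0.763, 0.639, 0.076]
contact_force: [0.5, 0.3, -1.3]
width: 0.0649
```

```bash
python3 - <<'E'
from plan import *
show();U(.0379);P=goto(shelf(-.100,.058,.010),SZ,.0379,7)
E
```

```text
t 8.65 p [ 0.6026 -0.0841  0.054 ] rack [-0.0022  0.0593  0.054 ] shelf [-0.1118  0.0593 -0.029 ] z [ 0.036  0.194 -0.98 ] jaw -10.07 w 0.0649 F [ 0.5  0.3 -1.3] q [-0.38  0.44  1.65  0.22  1.1  -0.31]
underside: rack [0.0053 0.0593 0.0912] shelf [-0.1175  0.0593  0.0085] tilt 8.64 jaw err 0.35
N 7 shift [-0.0017 -0.0002 -0.    ] turn [0.0001 0.0216 0.0009] | total [-0.0118 -0.0014  0.0007] [0.0004 0.1509 0.0061] | 0.0017 1.24
```

Call:
apply_moves(moves=[0.06,-0.002,0,0,0,0.023,0.001,0.06,-0.002,0,0,0,0.023,0.001,0.06,-0.002,0,0,0,0.023,0.001,0.06,-0.002,0,0,0,0.023,0.001,0.06,-0.002,0,0,0,0.023,0.001,0.06,-0.002,0,0,0,0.02,0,0.06,-0.001,0,0,0,0.01,0,0.06,0,0,0,0,0,0])

```text
clock: 9.32
position: [0.6028, -0.0978, 0.0504]
ee_rot: [-0.11, 0.754, 0.633, 0.136]
contact_force: [-0.0, 0.3, -2.0]
width: 0.0651
```

```bash
python3 - <<'E'
from look import *
show();U(.0379);P=goto(shelf(-.068,.058,.008),SZ,.0379,6)
tips("wrist","w7");tips("side","s7")
im=cv2.imread("pics/s7.png")[150:270,240:400]; cv2.imwrite("pics/s7c.png",cv2.resize(im,None,fx=5,fy=5,interpolation=cv2.INTER_CUBIC))
E
```

```text
t 9.32 p [ 0.6028 -0.0978  0.0504] rack [0.0112 0.0621 0.0504] shelf [-0.098   0.0621 -0.0278] z [ 0.066  0.338 -0.939] jaw -10.09 w 0.0651 F [-0.   0.3 -2. ] q [-0.5   0.48  1.64  0.37  1.16 -0.49]
underside: rack [0.0243 0.0619 0.086 ] shelf [-0.0979  0.0619  0.0101] tilt 0.29 jaw err 0.42
N 6 shift [-0.005  -0.0007  0.0003] turn [ 0.0007 -0.0004  0.0012] | total [-0.0299 -0.0043  0.002 ] [ 0.0043 -0.0026  0.0073] | 0.0051 0.08
wrist -1 2224 tool z tip [-0.0778 -0.0597 -0.0441]
wrist 1 2289 tool z tip [-0.0806 -0.0606 -0.0468]
side -1 68 tool z tip [-0.0505 -0.0428 -0.0409]
side 1 52 tool z tip [-0.0668 -0.0542 -0.053 ]
```

View pics/s7c.png

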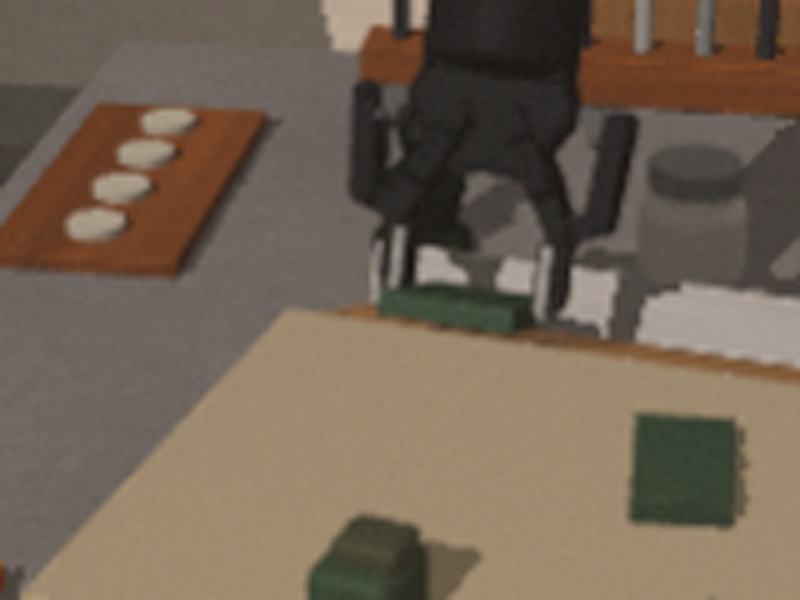

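View pics/w7.png

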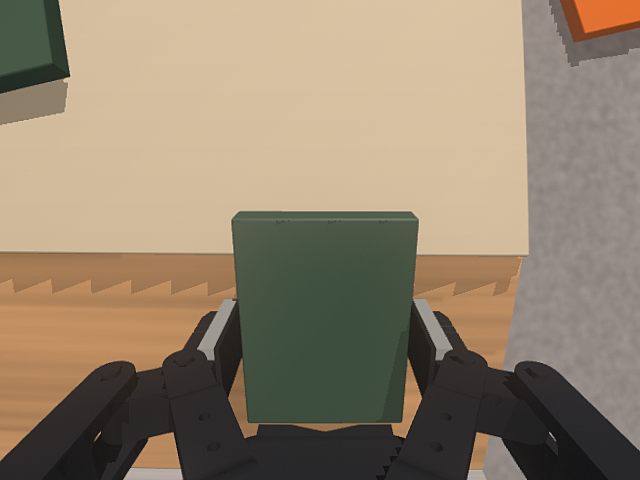

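```bash
python3 - <<'E'
from look import *
d=dict(np.load("pics/w7.npz")); C=cloud(d)
f=lambda u,v:toshelf(C[v,u]).round(4)
for n,(u,v) in dict(b1=(60,330),b2=(100,400),b3=(500,330),b4=(500,430),s1=(320,240),s2=(320,330),s3=(320,400),s4=(260,320),s5=(385,320),deck=(300,150),stop=(100,470)).items(): print(n,f(u,v),torack(C[v,u]).round(4))
E
```

```text
b1 [-0.0826 -0.0595 -0.0001] [ 0.0351 -0.0595  0.0712]
b2 [-0.1095  0.0063  0.0746] [0.0354 0.0063 0.1505]
b3 [-0.084   0.1417 -0.0006] [0.0336 0.1417 0.0712]
b4 [-0.0927  0.1105  0.0664] [0.0484 0.1105 0.1371]
s1 [-0.1338  0.0596  0.0215] [-0.0056  0.0596  0.1089]
s2 [-0.0977  0.0597  0.0219] [0.0285 0.0597 0.097 ]
s3 [-0.0651  0.0599  0.0223] [0.0593 0.0599 0.0863]
s4 [-0.1019  0.037   0.0219] [0.0246 0.037  0.0984]
s5 [-0.1022  0.0844  0.0221] [0.0243 0.0844 0.0987]
deck [-0.1624  0.051  -0.0105] [-0.0434  0.051   0.0887]
stop [-0.0888  0.0034  0.0766] [0.0556 0.0034 0.1453]
```

Call:
apply_moves(moves=[0.06,-0.004,-0.001,0,0.001,0,0.001,0.06,-0.005,-0.001,0,0.001,0,0.001,0.06,-0.005,-0.001,0,0.001,0,0.001,0.06,-0.005,-0.001,0,0.001,0,0.001,0.06,-0.005,0,0,0,0,0.001,0.06,-0.004,0,0,0,0,0.001,0.06,-0.002,0,0,0,0,0,0.06,0,0,0,0,0,0])

```text
clock: 10.08
position: [0.5935, -0.1257, 0.0399]
ee_rot: [-0.111, 0.755, 0.632, 0.134]
contact_force: [-0.3, -0.3, -2.0]
width: 0.065
```

```bash
python3 - <<'E'
from look import *
show();U(.0379);P=goto(shelf(-.064,.058,.001),SZ,.0379,6)
E
```

```text
t 10.08 p [ 0.5935 -0.1257  0.0399] rack [0.0404 0.058  0.0399] shelf [-0.067   0.058  -0.0277] z [ 0.062  0.337 -0.939] jaw -10.16 w 0.065 F [-0.3 -0.3 -2. ] q [-0.54  0.49  1.64  0.36  1.16 -0.53]
underside: rack [0.0534 0.0579 0.0755] shelf [-0.0669  0.0579  0.0102] tilt 0.05 jaw err 0.25
N 6 shift [-0.0005  0.      0.0015] turn [ 0.     -0.0002  0.0007] | total [-0.003   0.      0.0092] [ 0.0001 -0.0009  0.0044] | 0.0016 0.04
```

Call:
apply_moves(moves=[0.06,-0.001,0,0.001,0,0,0.001,0.06,-0.001,0,0.0015,0,0,0.001,0.06,-0.001,0,0.0015,0,0,0.001,0.06,0,0,0.0015,0,0,0.001,0.06,0,0,0.0015,0,0,0,0.06,0,0,0.001,0,0,0,0.06,0,0,0.0005,0,0,0,0.06,0,0,0,0,0,0])

```text
clock: 10.75
position: [0.5936, -0.125, 0.0298]
ee_rot: [-0.112, 0.756, 0.63, 0.134]
contact_force: [0.4, 0.5, -2.2]
width: 0.0648
```

```bash
python3 - <<'E'
from look import *
show();U(.0379);P=goto(shelf(-.045,.058,.0005),SZ,.0379,6)
E
```

```text
t 10.75 p [ 0.5936 -0.125   0.0298] rack [0.0397 0.0579 0.0298] shelf [-0.0642  0.0579 -0.0374] z [ 0.062  0.338 -0.939] jaw -10.38 w 0.0648 F [ 0.4  0.5 -2.2] q [-0.54  0.5   1.65  0.36  1.14 -0.54]
underside: rack [0.0527 0.0579 0.0654] shelf [-0.0641  0.0579  0.0005] tilt 0.1 jaw err 0.01
N 6 shift [-0.0032  0.     -0.    ] turn [-0.     -0.0003  0.    ] | total [-0.0192  0.0001 -0.    ] [-0.0003 -0.0017  0.0001] | 0.0032 0.02
```

Call:
apply_moves(moves=[0.06,-0.002,0,0,0,0,0,0.06,-0.003,0,0,0,0,0,0.06,-0.003,0,0,0,0,0,0.06,-0.003,0,0,0,0,0,0.06,-0.002,0,0,0,0,0,0.06,-0.001,0,0,0,0,0,0.06,-0.001,0,0,0,0,0,0.06,-0.001,0,0,0,0,0])

```text
clock: 11.42
position: [0.5909, -0.1417, 0.024]
ee_rot: [-0.111, 0.756, 0.63, 0.134]
contact_force: [-0.5, -0.2, -2.2]
width: 0.0648
```

```bash
python3 - <<'E'
from look import *
show();U(.0379);P=goto(shelf(-.045,.058,.000),SZ,.0379,6)
st,p,R=pose(); print("F tool",(R.T@st["contact_force"]).round(2))
E
```

```text
t 11.42 p [ 0.5909 -0.1417  0.024 ] rack [0.0566 0.0582 0.024 ] shelf [-0.0463  0.0582 -0.0371] z [ 0.062  0.337 -0.939] jaw -10.39 w 0.0648 F [-0.5 -0.2 -2.2] q [-0.56  0.52  1.65  0.36  1.14 -0.56]
underside: rack [0.0696 0.0582 0.0596] shelf [-0.0462  0.0582  0.0008] tilt 0.08 jaw err 0.02
N 6 shift [-0.0002 -0.      0.0001] turn [ 0.0001 -0.0002  0.    ] | total [-0.0013 -0.0002  0.0008] [ 0.0005 -0.0013  0.0003] | 0.0003 0.01
F tool [-0.97 -0.45  1.96]
```

Next I'll creep to the stop while pressing down gently.

Call:
apply_moves(moves=[0.06,-0.0005,0,0.0005,0,0,0,0.06,-0.0005,0,0.0005,0,0,0,0.06,-0.0005,0,0.0003,0,0,0,0.06,-0.0005,0,0.0003,0,0,0,0.06,-0.0005,0,0,0,0,0,0.06,-0.0005,0,0,0,0,0,0.06,-0.0005,0,0,0,0,0,0.06,-0.0005,0,0,0,0,0])

```text
clock: 12.08
position: [0.591, -0.1413, 0.0231]
ee_rot: [-0.113, 0.756, 0.63, 0.137]
contact_force: [0.7, 3.4, 1.6]
width: 0.0649
```

```bash
python3 - <<'E'
from look import *
show();U(.0379)
st,p,R=pose(); print("F tool",(R.T@st["contact_force"]).round(2))
E
```

```text
t 12.08 p [ 0.591  -0.1413  0.0231] rack [0.0562 0.0583 0.0231] shelf [-0.0464  0.0583 -0.0381] z [ 0.064  0.344 -0.937] jaw -10.42 w 0.0649 F [0.7 3.4 1.6] q [-0.57  0.52  1.65  0.37  1.14 -0.57]
underside: rack [0.0695 0.0582 0.0586] shelf [-0.0461  0.0582 -0.0002] tilt 0.47 jaw err 0.0
F tool [ 3.79  0.12 -0.26]
```

Call:
apply_moves(moves=[0.064,0,0,0,0,0,0,0.067,0,0,0,0,0,0,0.07,0,0,0,0,0,0,0.073,0,0,0,0,0,0,0.076,0,0,0,0,0,0,0.078,0,0,0,0,0,0,0.078,0,0,0,0,0,0,0.078,0,0,0,0,0,0])

```text
clock: 12.75
position: [0.5913, -0.1449, 0.0223]
ee_rot: [-0.111, 0.756, 0.63, 0.135]
contact_force: [0.4, 0.1, -0.5]
width: 0.0783
```

```bash
python3 - <<'E'
from look import *
show(); tips("wrist","w8")
d=dict(np.load("pics/w8.npz")); C=cloud(d)
for u,v in((320,240),(320,330),(320,400),(260,320),(385,320)): print(toshelf(C[v,u]).round(4))
E
```

```text
t 12.75 p [ 0.5913 -0.1449  0.0223] rack [0.0597 0.0593 0.0223] shelf [-0.0428  0.0593 -0.0376] z [ 0.065  0.338 -0.939] jaw -10.41 w 0.0783 F [ 0.4  0.1 -0.5] q [-0.57  0.52  1.65  0.36  1.14 -0.57]
wrist -1 2369 tool z tip [-0.0829 -0.0662 -0.045 ]
wrist 1 2370 tool z tip [-0.088  -0.0813 -0.0448]
[-0.0785  0.0571  0.0114]
[-0.0416  0.057   0.0105]
[-0.0096  0.0569  0.0122]
[-0.0462  0.034   0.0111]
[-0.0463  0.0818  0.0111]
```

View pics/w8.png

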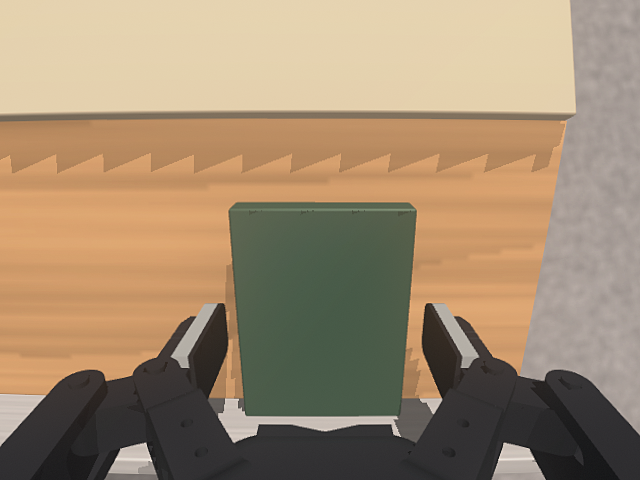

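```bash
python3 - <<'E'
from h import *
from plan import *
d=dict(np.load("pics/w8.npz"));hsv=cv2.cvtColor(d["image"],cv2.COLOR_RGB2HSV);C=cloud(d);H,S,V=[hsv[...,i].astype(int) for i in range(3)]
Q=(C-shelf(0,0,0))@np.c_[SX,RY,SZ]
m=(H>50)&(H<90)&(S>40)&(abs(Q[...,2]-.0115)<.002)&(d["range_z"]>0)
n=cv2.connectedComponentsWithStats(m.astype(np.uint8)); k=1+np.argmax(n[2][1:,4]); q=Q[n[1]==k]
print(q.min(0),q.max(0)); print(cv2.minAreaRect((q[:,:2]*1000).astype(np.float32)))
st=(S<25)&(V>150)&(Q[...,2]>.01)&(Q[...,2]<.04)&(abs(Q[...,0])<.02); print(np.percentile(Q[st],[1,50,99],axis=0).round(4) if st.any() else 0)
E
```

```text
[-0.08709299  0.02502784  0.00950117] [0.00012399 0.09069177 0.01333476]
((-43.53500747680664, 57.73283386230469), (87.10363006591797, 65.60274505615234), 0.23130322992801666)
[[-0.0011 -0.0787  0.0104]
 [ 0.0002  0.0343  0.0192]
 [ 0.0072  0.1379  0.034 ]]
```

Call:
apply_moves(moves=[0.085,0,0,-0.004,0,0,0,0.085,0,0,-0.008,0,0,0,0.085,0,0,-0.012,0,0,0,0.085,0,0,-0.014,0,0,0,0.085,0,0,-0.014,0,0,0,0.085,0,0,-0.014,0,0,0,0.085,0,0,-0.014,0,0,0,0.085,0,0,-0.01,0,0,0])

```text
clock: 13.47
position: [0.5836, -0.1764, 0.1117]
ee_rot: [-0.113, 0.756, 0.63, 0.134]
contact_force: [0.4, -0.2, -0.4]
width: 0.0853
```

```bash
python3 - <<'E'
from look import *
show(); d=tips("wrist","w9")
P=row([.493,.035,.125],ori(ang(1.7),UP),18); print([tuple(x) for x in P])
E
```

```text
t 13.47 p [ 0.5836 -0.1764  0.1117] rack [0.092  0.0573 0.1117] shelf [-0.043   0.0573  0.0574] z [ 0.061  0.339 -0.939] jaw -10.35 w 0.0853 F [ 0.4 -0.2 -0.4] q [-0.62  0.45  1.52  0.33  1.34 -0.54]
wrist -1 4265 tool z tip [-0.0646 -0.0531 -0.0456]
wrist 1 4969 tool z tip [-0.0616 -0.0523 -0.0456]
N 18 shift [ 0.0114 -0.006   0.0014] turn [ 0.0022 -0.0194 -0.0116] | total [ 0.185  -0.1285  0.055 ] [ 0.0391 -0.3489 -0.2083] | 0.013 1.3
[(np.float64(0.581), np.float64(-0.166), np.float64(0.116)), (np.float64(0.577), np.float64(-0.153), np.float64(0.118)), (np.float64(0.572), np.float64(-0.141), np.float64(0.12)), (np.float64(0.568), np.float64(-0.129), np.float64(0.122)), (np.float64(0.564), np.float64(-0.117), np.float64(0.124)), (np.float64(0.559), np.float64(-0.105), np.float64(0.125)), (np.float64(0.554), np.float64(-0.093), np.float64(0.127)), (np.float64(0.549), np.float64(-0.081), np.float64(0.127)), (np.float64(0.544), np.float64(-0.069), np.float64(0.128)), (np.float64(0.539), np.float64(-0.058), np.float64(0.129)), (np.float64(0.534), np.float64(-0.046), np.float64(0.129)), (np.float64(0.528), np.float64(-0.034), np.float64(0.129)), (np.float64(0.523), np.float64(-0.022), np.float64(0.129)), (np.float64(0.517), np.float64(-0.011), np.float64(0.129)), (np.float64(0.511), np.float64(0.001), np.float64(0.128)), (np.float64(0.505), np.float64(0.012), np.float64(0.127)), (np.float64(0.499), np.float64(0.024), np.float64(0.126)), (np.float64(0.493), np.float64(0.035), np.float64(0.125))]
```

View pics/w9.png

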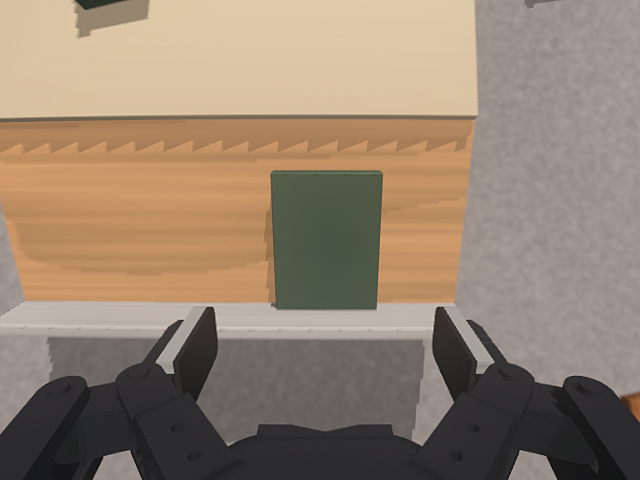

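The large slab sits square against the stop, spanning (272-382, 172-308) in the wrist view. Next is the small slab.

Call:
apply_moves(moves=[0.085,0.006,-0.003,0,0.001,-0.01,-0.006,0.085,0.0115,-0.006,0.001,0.002,-0.02,-0.012,0.085,0.0115,-0.006,0.001,0.002,-0.02,-0.012,0.085,0.0115,-0.006,0.001,0.002,-0.02,-0.012,0.085,0.0115,-0.006,0.001,0.002,-0.02,-0.012,0.085,0.0115,-0.006,0.001,0.002,-0.02,-0.012,0.085,0.0115,-0.006,0.001,0.002,-0.02,-0.012,0.085,0.0115,-0.006,0.001,0.002,-0.02,-0.012])

```text
clock: 14.18
position: [0.5449, -0.0764, 0.1291]
ee_rot: [-0.062, 0.732, 0.675, 0.072]
contact_force: [0.1, 0.3, -0.7]
width: 0.085
```

```bash
python3 - <<'E'
from look import *
show();P=row([.493,.030,.115],ori(ang(1.7),UP),10)
E
```

```text
t 14.18 p [ 0.5449 -0.0764  0.1291] rack [0.0007 0.0013 0.1291] shelf [-0.1348  0.0013  0.0426] z [ 0.022  0.188 -0.982] jaw -4.71 w 0.085 F [ 0.1  0.3 -0.7] q [-0.4   0.3   1.66  0.19  1.24 -0.39]
N 10 shift [ 0.0103 -0.0055  0.0025] turn [ 0.0017 -0.019  -0.0111] | total [ 0.0973 -0.0606  0.0327] [ 0.0174 -0.1898 -0.1108] | 0.0119 1.26
```

Call:
apply_moves(moves=[0.085,0.0115,-0.006,0.002,0.002,-0.022,-0.013,0.085,0.0115,-0.006,0.002,0.002,-0.022,-0.013,0.085,0.0115,-0.006,0.002,0.002,-0.022,-0.013,0.085,0.0115,-0.006,0.002,0.002,-0.022,-0.013,0.085,0.0115,-0.006,0.002,0.002,-0.022,-0.013,0.085,0.0115,-0.006,0.002,0.002,-0.022,-0.013,0.085,0.0115,-0.006,0.002,0.002,-0.022,-0.013,0.085,0.004,-0.002,0.001,0.001,-0.008,-0.005])

```text
clock: 14.85
position: [0.4868, 0.0322, 0.1223]
ee_rot: [-0.01, 0.692, 0.721, 0.005]
contact_force: [-0.6, 0.2, 0.4]
width: 0.0848
```

```bash
python3 - <<'E'
from look import *
show();P=row([.493,.043,.10],ori(ang(1.7),UP),6)
d=tips("wrist","w10");hsv=cv2.cvtColor(d["image"],cv2.COLOR_RGB2HSV);C=cloud(d);H,S,V=[hsv[...,i].astype(int) for i in range(3)]
m=(H>50)&(H<80)&(S>40)&(abs(C[...,2]-.102)<.003)
for r in rectat(d,m,.102): print(r,torack(np.array([*r[1],0])/1000).round(4))
E
```

```text
t 14.85 p [0.4868 0.0322 0.1223] rack [-0.0957 -0.0755  0.1223] shelf [-0.223  -0.0755  0.0032] z [-0.007  0.02  -1.   ] jaw 2.35 w 0.0848 F [-0.6  0.2  0.4] q [-0.09  0.21  1.8   0.02  1.15 -0.14]
N 6 shift [0.0017 0.0011 0.0037] turn [-0.0011 -0.0034  0.0019] | total [0.0101 0.0068 0.0224] [-0.0068 -0.0205  0.0113] | 0.0043 0.23
wrist -1 2912 tool z tip [-0.085  -0.0742 -0.0525]
wrist 1 2551 tool z tip [-0.0909 -0.0835 -0.0504]
(array([333., 243.]), (489.2, 41.6), (40.5, 67.8), 2.2) [-0.1053 -0.0748  0.    ]
```

View pics/w10.png

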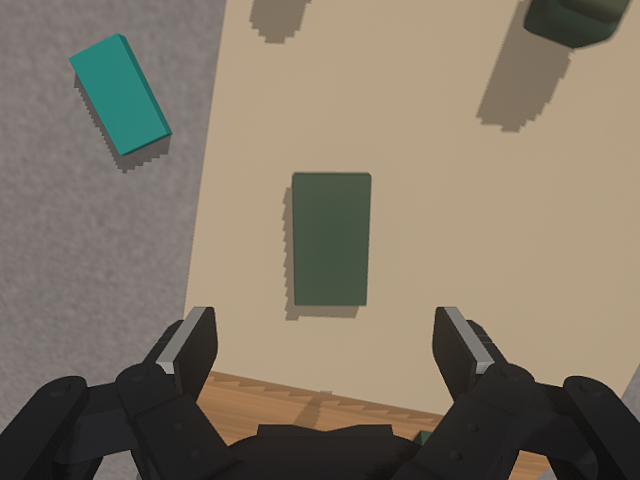

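```bash
python3 - <<'E'
from h import *
from plan import *
d=dict(np.load("pics/w10.npz")); P=cast(d,[(293,175),(370,175),(366,305),(296,305)],.102)*1000
print(P.round(1),P.mean(0), np.degrees(np.arctan2(*( (P[0]+P[1]-P[2]-P[3])[[1,0]]))))
im=d["image"]; g=cv2.cvtColor(im,cv2.COLOR_RGB2GRAY); m=((g<100)).astype(np.uint8); m[306:]=0;m[:165]=0;m[:,:289]=0;m[:,376:]=0
print(rectat(d,m,.102))
hsv=cv2.cvtColor(im,cv2.COLOR_RGB2HSV); print(hsv[160:200:4,330].tolist())
E
```

```text
[[467.7  80.8 102. ]
 [507.8  82.6 102. ]
 [511.2   7.9 102. ]
 [470.8   6.1 102. ]] [489.37615297  44.36619521 102.        ] 92.47243485567434
[(array([331., 238.]), (488.8, 44.8), (41.6, 76.0), 2.2)]
[[17, 66, 179], [17, 67, 180], [17, 66, 179], [20, 61, 129], [48, 50, 87], [49, 47, 86], [49, 50, 86], [49, 48, 85], [49, 50, 86], [51, 51, 85]]
```

```bash
python3 - <<'E'
from plan import *
show();P=row([.4893,.0446,.085],ori(ang(2.3),UP),6)
E
```

```text
t 14.9 p [0.4864 0.0327 0.1221] rack [-0.096  -0.076   0.1221] shelf [-0.2233 -0.076   0.0029] z [-0.008  0.021 -1.   ] jaw 2.38 w 0.0848 F [-1.5  0.6  0.4] q [-0.09  0.21  1.8   0.02  1.15 -0.14]
N 6 shift [0.0019 0.0006 0.0062] turn [-0.0012 -0.0036  0.0002] | total [0.011  0.0037 0.0374] [-0.0074 -0.0213  0.0014] | 0.0065 0.22
```

Call:
apply_moves(moves=[0.075,0.002,0.001,0.004,-0.001,-0.004,0,0.07,0.002,0.001,0.006,-0.001,-0.004,0,0.065,0.002,0.001,0.006,-0.001,-0.004,0,0.06,0.002,0,0.006,-0.001,-0.004,0,0.06,0.001,0,0.006,-0.001,-0.003,0,0.06,0.001,0,0.005,0,0,0,0.06,0,0,0.002,0,0,0,0.06,0,0,0,0,0,0])

```text
clock: 15.57
position: [0.4885, 0.0431, 0.0821]
ee_rot: [-0.001, 0.692, 0.722, -0.001]
contact_force: [-0.4, 0.1, 0.3]
width: 0.0602
```

```bash
python3 - <<'E'
from look import *
show();P=row([.4893,.0446,.0565],ori(ang(2.3),UP),6)
d=tips("wrist","w11");g=cv2.cvtColor(d["image"],cv2.COLOR_RGB2GRAY)
print([ (r,(np.array([*r[1]])/1000)) for r in rectat(d,(g<100),.102)])
E
```

```text
t 15.57 p [0.4885 0.0431 0.0821] rack [-0.1067 -0.0758  0.0821] shelf [-0.2196 -0.0758 -0.0383] z [-0.003 -0.001 -1.   ] jaw 2.39 w 0.0602 F [-0.4  0.1  0.3] q [-0.05  0.25  1.86 -0.    1.04 -0.09]
N 6 shift [0.0002 0.0001 0.0043] turn [-0.0006  0.0001  0.0003] | total [0.0015 0.0009 0.0256] [-0.0033  0.0007  0.0017] | 0.0043 0.04
wrist -1 2569 tool z tip [-0.0792 -0.0754 -0.0445]
wrist 1 2172 tool z tip [-0.083  -0.0654 -0.0442]
[((array([309., 416.]), (486.3, -17.2), (371.9, 119.0), 2.8), array([ 0.4863, -0.0172])), ((array([327., 285.]), (489.3, 45.0), (41.7, 77.7), 2.1), array([0.4893, 0.045 ])), ((array([ 93., 125.]), (389.6, 117.1), (33.1, 55.1), 24.5), array([0.3896, 0.1171])), ((array([609.,  26.]), (590.2, 158.0), (30.4, 21.4), 4.6), array([0.5902, 0.158 ]))]
```

View pics/w11.png

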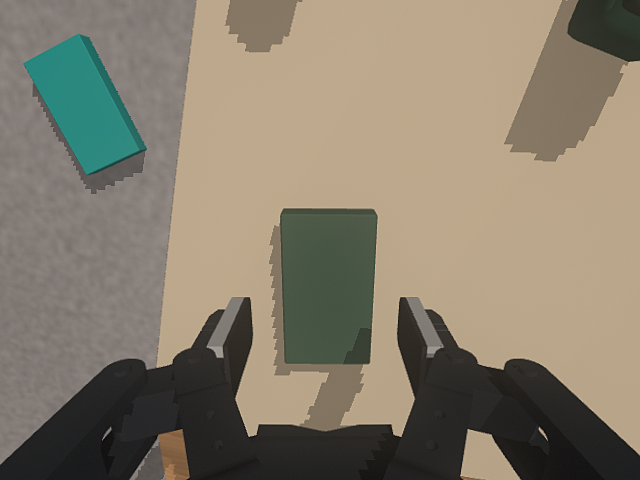

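Call:
apply_moves(moves=[0.06,0.0005,0,0.003,0,0,0,0.06,0.0005,0.0005,0.004,0,0,0,0.06,0.0005,0,0.004,0,0,0,0.06,0,0,0.004,0,0,0,0.06,0,0,0.003,0,0,0,0.06,0,0,0.002,0,0,0,0.06,0,0,0.001,0,0,0,0.06,0,0,0,0,0,0])

```text
clock: 16.28
position: [0.49, 0.0439, 0.0596]
ee_rot: [-0.0, 0.693, 0.721, -0.001]
contact_force: [-0.2, 0.1, 0.6]
width: 0.0598
```

```bash
python3 - <<'E'
from look import *
show();P=row([.4893,.0446,.0565],ori(ang(2.3),UP),6)
d=tips("wrist","w12");d=tips("side","s12"); C=cloud(dict(np.load("pics/w12.npz")));st,p,R=pose();L=(C-p)@R
w=st["width"]/2; m=(abs(abs(L[...,1])-w-.006)<.008)&(abs(L[...,0])<.02)&(C[...,2]>.093)&(C[...,2]<.2); print(np.sort(C[...,2][m])[:30:6])
im=cv2.imread("pics/s12.png")[180:270,310:440]; cv2.imwrite("pics/s12c.png",cv2.resize(im,None,fx=6,fy=6,interpolation=cv2.INTER_CUBIC))
E
```

```text
t 16.28 p [0.49   0.0439 0.0596] rack [-0.1077 -0.0745  0.0596] shelf [-0.2129 -0.0745 -0.0598] z [-0.001 -0.001 -1.   ] jaw 2.31 w 0.0598 F [-0.2  0.1  0.6] q [-0.05  0.28  1.88 -0.    0.98 -0.09]
N 6 shift [ 0.0001 -0.0001  0.0005] turn [-0.0002  0.0002  0.    ] | total [ 0.0007 -0.0007  0.0031] [-0.0015  0.001   0.0002] | 0.0005 0.02
wrist -1 2634 tool z tip [-0.078  -0.069  -0.0397]
wrist 1 2314 tool z tip [-0.0801 -0.0599 -0.039 ]
side -1 83 tool z tip [-0.0586 -0.0501 -0.0483]
side 1 60 tool z tip [-0.0633 -0.0497 -0.0468]
[0.09780526 0.09835335 0.09859296 0.09884191 0.09898811]
```

View pics/s12c.png

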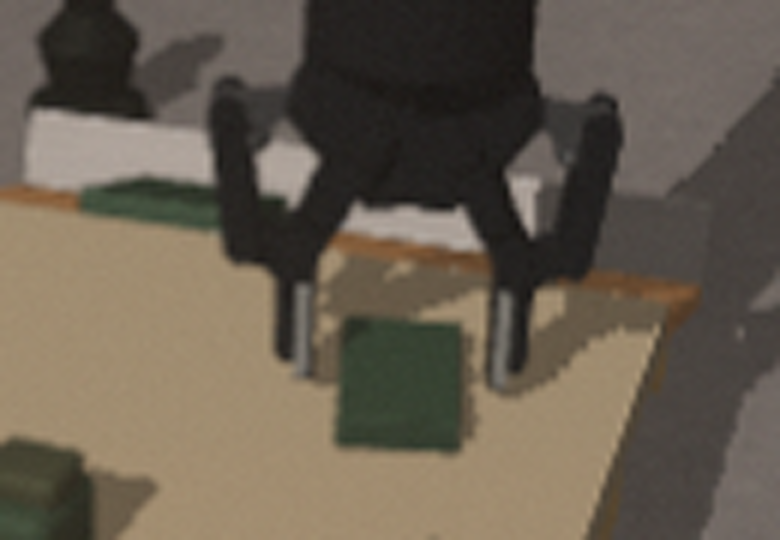

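Call:
apply_moves(moves=[0.06,0,0,0.001,0,0,0,0.06,0,0,0.001,0,0,0,0.056,0,0,0.001,0,0,0,0.052,0,0,0.0005,0,0,0,0.047,0,0,0,0,0,0,0.043,0,0,0,0,0,0,0.04,0,0,0,0,0,0,0.036,0,0,0,0,0,0], newtons=35)

```text
clock: 17.05
position: [0.4907, 0.0439, 0.0569]
ee_rot: [0.001, 0.693, 0.721, -0.0]
contact_force: [1.3, -0.0, -0.2]
width: 0.0407
```

Call:
apply_moves(moves=[0.036,0,0,0,0,0,0,0.036,0,0,0,0,0,0,0.036,0,0,0,0,0,0,0.036,0,0,0,0,0,0,0.036,0,0,0,0,0,0,0.036,0,0,0,0,0,0,0.036,0,0,0,0,0,0,0.036,0,0,0,0,0,0])

```text
clock: 17.72
position: [0.4907, 0.0439, 0.0569]
ee_rot: [0.001, 0.693, 0.721, -0.0]
contact_force: [0.5, -0.3, 0.6]
width: 0.041
```

```bash
python3 - <<'E'
from look import *
show()
d=tips("wrist","w13");d=tips("side","s13")
im=cv2.imread("pics/s13.png")[180:270,310:440]; cv2.imwrite("pics/s13c.png",cv2.resize(im,None,fx=6,fy=6,interpolation=cv2.INTER_CUBIC))
E
```

```text
t 17.72 p [0.4907 0.0439 0.0569] rack [-0.1079 -0.0738  0.0569] shelf [-0.2121 -0.0738 -0.0624] z [ 0.001 -0.001 -1.   ] jaw 2.32 w 0.041 F [ 0.5 -0.3  0.6] q [-0.05  0.28  1.89 -0.    0.97 -0.09]
wrist -1 4668 tool z tip [-0.0714 -0.0522 -0.0408]
wrist 1 4560 tool z tip [-0.0678 -0.0505 -0.0422]
side -1 93 tool z tip [-0.0502 -0.0435 -0.0383]
side 1 66 tool z tip [-0.0541 -0.0453 -0.0448]
```

View pics/s13c.png

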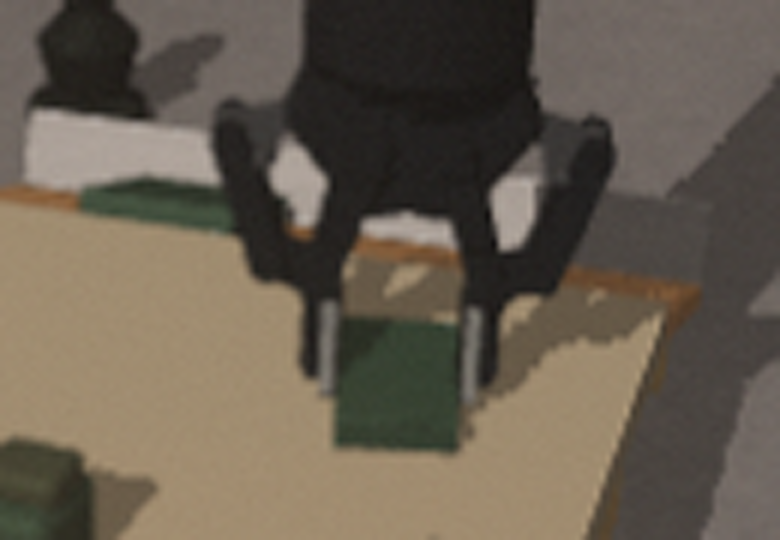

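View pics/w13.png

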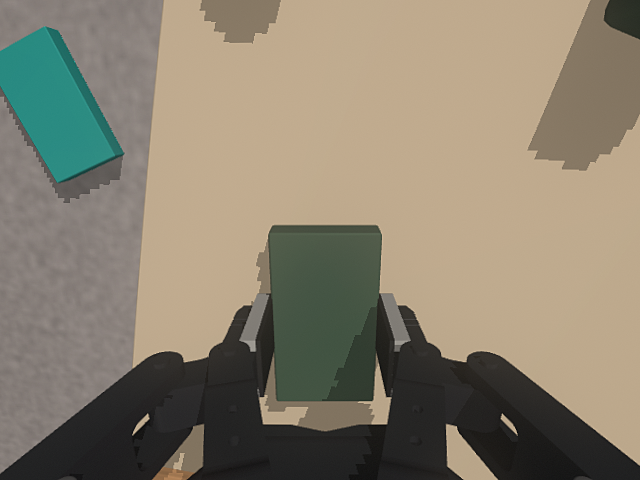

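```bash
python3 - <<'E'
from plan import *
U(.0331);P=goto(rack(-.008,.058,.093),UP,.0331,20)
print([torack(x).round(3).tolist() for x in P[::4]])
E
```

```text
underside: rack [-0.1079 -0.0738  0.09  ] shelf [-0.2235 -0.0738 -0.0313] tilt 20.06 jaw err 11.87
N 20 shift [-0.0057  0.006  -0.0001] turn [0.     0.0001 0.0111] | total [-0.1264  0.1066 -0.0028] [0.0007 0.0012 0.222 ] | 0.0083 0.64
[[-0.103, -0.067, 0.057], [-0.086, -0.039, 0.058], [-0.066, -0.012, 0.058], [-0.046, 0.014, 0.059], [-0.025, 0.039, 0.059]]
```

Call:
apply_moves(moves=[0.036,0,0,-0.002,0,0,0,0.036,-0.003,0.003,-0.001,0,0,0.005,0.036,-0.006,0.006,0,0,0,0.011,0.036,-0.007,0.007,0,0,0,0.013,0.036,-0.007,0.007,0,0,0,0.013,0.036,-0.007,0.007,0,0,0,0.013,0.036,-0.007,0.007,0,0,0,0.013,0.036,-0.007,0.007,0,0,0,0.013])

```text
clock: 18.48
position: [0.5381, -0.0038, 0.0593]
ee_rot: [0.0, 0.724, 0.69, -0.001]
contact_force: [-0.4, -0.0, -1.9]
width: 0.0411
```

```bash
python3 - <<'E'
from plan import *
show();U(.0331);P=goto(rack(-.008,.058,.093),UP,.0331,14)
E
```

```text
t 18.48 p [ 0.5381 -0.0038  0.0593] rack [-0.0695 -0.0186  0.0593] shelf [-0.1769 -0.0186 -0.047 ] z [-0.001 -0.001 -1.   ] jaw -2.7 w 0.0411 F [-0.4 -0.  -1.9] q [-0.14  0.34  1.79 -0.    1.02 -0.09]
underside: rack [-0.0695 -0.0186  0.0924] shelf [-0.1882 -0.0186 -0.0159] tilt 20.09 jaw err 7.19
N 14 shift [-0.0048  0.0051 -0.    ] turn [-0.      0.0001  0.0096] | total [-0.0712  0.0677 -0.0005] [-0.0007  0.0015  0.1343] | 0.007 0.55
```

Call:
apply_moves(moves=[0.036,-0.007,0.0075,0,0,0,0.014,0.036,-0.007,0.0075,0,0,0,0.014,0.036,-0.007,0.0075,0,0,0,0.014,0.036,-0.007,0.0075,0,0,0,0.014,0.036,-0.007,0.0075,0,0,0,0.014,0.036,-0.007,0.0075,0,0,0,0.014,0.036,-0.006,0.006,0,0,0,0.012,0.036,-0.004,0.004,0,0,0,0.008])

```text
clock: 19.15
position: [0.5947, -0.0693, 0.0586]
ee_rot: [0.001, 0.763, 0.646, -0.001]
contact_force: [0.5, -0.4, -1.1]
width: 0.041
```

```bash
python3 - <<'E'
from plan import *
show();U(.0331);P=goto(shelf(-.100,.058,.019),SZ,.0331,14); print([torack(x).round(3).tolist() for x in P[::4]])
E
```

```text
t 19.15 p [ 0.5947 -0.0693  0.0586] rack [-0.0153  0.0489  0.0586] shelf [-0.1257  0.0489 -0.0291] z [-0.    -0.002 -1.   ] jaw -9.46 w 0.041 F [ 0.5 -0.4 -1.1] q [-0.23  0.42  1.66 -0.    1.07 -0.06]
underside: rack [-0.0153  0.0489  0.0917] shelf [-0.1371  0.0489  0.002 ] tilt 20.11 jaw err 0.88
N 14 shift [-0.002   0.0006 -0.0007] turn [-0.0002  0.0251  0.0012] | total [-0.0294  0.0086 -0.0053] [-0.003   0.351   0.0162] | 0.0022 1.44
[[-0.014, 0.05, 0.059], [-0.005, 0.052, 0.062], [0.004, 0.055, 0.063], [0.012, 0.057, 0.064]]
```

Call:
apply_moves(moves=[0.036,-0.002,0.001,-0.001,0,0.01,0.002,0.036,-0.002,0.001,-0.001,0,0.02,0.002,0.036,-0.002,0.001,-0.001,0,0.025,0.002,0.036,-0.002,0.001,-0.0005,0,0.025,0.001,0.036,-0.002,0.001,-0.0005,0,0.025,0.001,0.036,-0.002,0.001,-0.0005,0,0.025,0.001,0.036,-0.002,0.001,-0.0005,0,0.025,0.001,0.036,-0.002,0,-0.0005,0,0.025,0])

```text
clock: 19.82
position: [0.5988, -0.086, 0.0639]
ee_rot: [-0.062, 0.762, 0.64, 0.072]
contact_force: [0.6, -0.6, -2.2]
width: 0.0411
```

```bash
python3 - <<'E'
from plan import *
show();U(.0331);P=goto(shelf(-.095,.058,.019),SZ,.0331,7); print([torack(x).round(3).tolist() for x in P[::4]])
E
```

```text
t 19.82 p [ 0.5988 -0.086   0.0639] rack [0.0004 0.056  0.0639] shelf [-0.1128  0.056  -0.0188] z [ 0.031  0.186 -0.982] jaw -9.9 w 0.0411 F [ 0.6 -0.6 -2.2] q [-0.38  0.43  1.64  0.21  1.12 -0.3 ]
underside: rack [0.0067 0.0562 0.0964] shelf [-0.118   0.0562  0.0139] tilt 9.12 jaw err 0.43
N 7 shift [-0.0026  0.0003 -0.0004] turn [-0.0006  0.0227  0.0011] | total [-0.0183  0.0018 -0.0018] [-0.0039  0.1591  0.0079] | 0.0026 1.3
[[0.003, 0.057, 0.064], [0.013, 0.058, 0.063]]
```

Call:
apply_moves(moves=[0.036,-0.003,0,-0.0005,-0.001,0.024,0.001,0.036,-0.003,0,-0.0005,-0.001,0.024,0.001,0.036,-0.003,0,-0.0005,-0.001,0.024,0.001,0.036,-0.003,0,0,0,0.024,0.001,0.036,-0.003,0,0,0,0.022,0.001,0.036,-0.002,0,0,0,0.02,0.001,0.036,-0.001,0,0,0,0.01,0,0.036,0,0,0,0,0,0])

```text
clock: 20.48
position: [0.5939, -0.1059, 0.062]
ee_rot: [-0.111, 0.756, 0.631, 0.133]
contact_force: [0.9, 0.3, -1.9]
width: 0.0409
```

```bash
python3 - <<'E'
from look import *
show();U(.0331);P=goto(shelf(-.06,.0577,.016),SZ,.0331,7)
d=tips("wrist","w14"); C=cloud(d); Q=(C-shelf(0,0,0))@np.c_[SX,RY,SZ]
for u,v in((325,260),(325,310),(325,370),(290,300),(360,300)): print((u,v),Q[v,u].round(4))
E
```

```text
t 20.48 p [ 0.5939 -0.1059  0.062 ] rack [0.0209 0.0548 0.062 ] shelf [-0.0929  0.0548 -0.0136] z [ 0.061  0.336 -0.94 ] jaw -10.29 w 0.0409 F [ 0.9  0.3 -1.9] q [-0.51  0.46  1.64  0.36  1.18 -0.49]
underside: rack [0.0321 0.0548 0.0931] shelf [-0.0929  0.0548  0.0195] tilt 0.06 jaw err 0.11
N 7 shift [-0.0047  0.0004  0.0005] turn [-0.      0.0001  0.0003] | total [-0.0329  0.0029  0.0035] [-0.0003  0.001   0.0019] | 0.0047 0.02
wrist -1 3935 tool z tip [-0.0738 -0.0646 -0.0438]
wrist 1 4214 tool z tip [-0.0728 -0.0595 -0.0414]
(325, 260) [-0.1194  0.0545  0.0306]
(325, 310) [-0.0988  0.0546  0.0313]
(325, 370) [-0.0705  0.0546  0.0308]
(290, 300) [-0.1033  0.0411  0.0317]
(360, 300) [-0.1029  0.0681  0.0307]
```

View pics/w14.png

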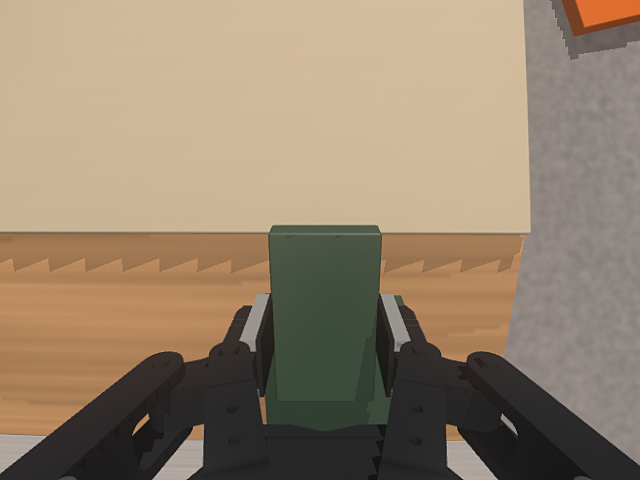

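Call:
apply_moves(moves=[0.036,-0.003,0,0,0,0,0,0.036,-0.005,0.001,0,0,0,0,0.036,-0.005,0.001,0.0005,0,0,0,0.036,-0.005,0.001,0.0005,0,0,0,0.036,-0.005,0,0.0005,0,0,0,0.036,-0.005,0,0.0005,0,0,0,0.036,-0.002,0,0,0,0,0,0.036,0,0,0,0,0,0])

```text
clock: 21.2
position: [0.5923, -0.1346, 0.0491]
ee_rot: [-0.11, 0.755, 0.633, 0.133]
contact_force: [0.2, 0.7, -2.2]
width: 0.0412
```

```bash
python3 - <<'E'
from look import *
show();U(.0331);P=goto(shelf(-.055,.0577,.0125),SZ,.0331,7)
E
```

```text
t 21.2 p [ 0.5923 -0.1346  0.0491] rack [0.0494 0.0584 0.0491] shelf [-0.0616  0.0584 -0.016 ] z [ 0.061  0.334 -0.94 ] jaw -10.11 w 0.0412 F [ 0.2  0.7 -2.2] q [-0.55  0.49  1.63  0.35  1.18 -0.53]
underside: rack [0.0607 0.0584 0.0802] shelf [-0.0617  0.0584  0.0171] tilt 0.13 jaw err 0.3
N 7 shift [-0.0009 -0.0001  0.0007] turn [-0.0001  0.0003  0.0007] | total [-0.0066 -0.0007  0.0046] [-0.0005  0.0022  0.0052] | 0.0012 0.05
```

Call:
apply_moves(moves=[0.036,-0.001,0,0.0005,0,0,0.001,0.036,-0.001,0,0.0007,0,0,0.001,0.036,-0.001,0,0.0007,0,0,0.001,0.036,-0.001,0,0.0007,0,0,0.001,0.036,-0.001,0,0.0007,0,0,0.001,0.036,-0.001,0,0.0005,0,0,0,0.036,-0.001,0,0.0003,0,0,0,0.036,0,0,0,0,0,0])

```text
clock: 21.87
position: [0.5912, -0.1398, 0.0423]
ee_rot: [-0.111, 0.757, 0.631, 0.133]
contact_force: [0.0, 0.3, -0.5]
width: 0.0409
```

```bash
python3 - <<'E'
from look import *
show();U(.0331);P=goto(shelf(-.041,.0577,.0120),SZ,.0331,7)
st,p,R=pose(); print("F tool",(R.T@st["contact_force"]).round(2))
E
```

```text
t 21.87 p [ 0.5912 -0.1398  0.0423] rack [0.0547 0.0582 0.0423] shelf [-0.0544  0.0582 -0.0206] z [ 0.061  0.335 -0.94 ] jaw -10.39 w 0.0409 F [ 0.   0.3 -0.5] q [-0.56  0.5   1.63  0.35  1.17 -0.54]
underside: rack [0.0659 0.0582 0.0734] shelf [-0.0545  0.0582  0.0125] tilt 0.11 jaw err -0.01
N 7 shift [-0.0019 -0.0001  0.0001] turn [-0.0001  0.0002 -0.    ] | total [-0.0134 -0.0005  0.0006] [-0.0007  0.0017 -0.0001] | 0.0019 0.02
F tool [ 0.06 -0.05  0.6 ]
```

Call:
apply_moves(moves=[0.036,-0.0015,0,0,0,0,0,0.036,-0.002,0,0,0,0,0,0.036,-0.002,0,0,0,0,0,0.036,-0.002,0,0,0,0,0,0.036,-0.002,0,0,0,0,0,0.036,-0.001,0,0,0,0,0,0.036,-0.001,0,0,0,0,0,0.036,-0.0005,0,0,0,0,0])

```text
clock: 22.53
position: [0.589, -0.1522, 0.0379]
ee_rot: [-0.111, 0.757, 0.63, 0.133]
contact_force: [-0.4, 0.1, -1.1]
width: 0.0411
```

```bash
python3 - <<'E'
from look import *
show();U(.0331)
st,p,R=pose(); print("F tool",(R.T@st["contact_force"]).round(2))
d=tips("wrist","w15"); C=cloud(d); Q=(C-shelf(0,0,0))@np.c_[SX,RY,SZ]
for u,v in((325,260),(325,310),(325,370),(290,300),(360,300)): print((u,v),Q[v,u].round(4))
E
```

```text
t 22.53 p [ 0.589  -0.1522  0.0379] rack [0.0673 0.0583 0.0379] shelf [-0.041   0.0583 -0.0204] z [ 0.061  0.335 -0.94 ] jaw -10.4 w 0.0411 F [-0.4  0.1 -1.1] q [-0.58  0.5   1.63  0.35  1.17 -0.56]
underside: rack [0.0786 0.0583 0.069 ] shelf [-0.0411  0.0583  0.0127] tilt 0.11 jaw err -0.01
F tool [-0.38 -0.43  1.01]
wrist -1 4480 tool z tip [-0.072  -0.0524 -0.0385]
wrist 1 4468 tool z tip [-0.0688 -0.0514 -0.041 ]
(325, 260) [-0.0675  0.0581  0.0237]
(325, 310) [-0.0466  0.0582  0.0238]
(325, 370) [-0.0184  0.0582  0.0237]
(290, 300) [-0.051   0.0446  0.0241]
(360, 300) [-0.0509  0.0717  0.0239]
```

View pics/w15.png

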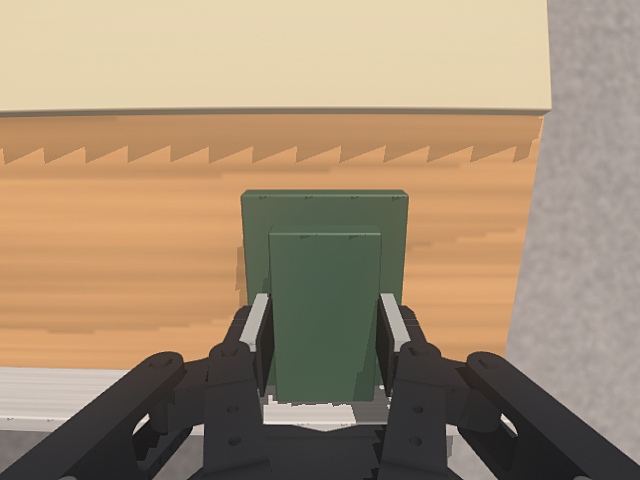

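The small slab is centred on the large one, with its edges at columns 271-381 inside 243-408, and its front is still a few mm short of the stop. I'll keep creeping.

Call:
apply_moves(moves=[0.036,-0.0007,0,0.0003,0,0,0,0.036,-0.0007,0,0.0003,0,0,0,0.036,-0.0007,0,0.0002,0,0,0,0.036,-0.0006,0,0,0,0,0,0.036,-0.0006,0,0,0,0,0,0.036,-0.0006,0,0,0,0,0,0.036,-0.0005,0,0,0,0,0,0.036,-0.0005,0,0,0,0,0])

```text
clock: 23.25
position: [0.5888, -0.1539, 0.0365]
ee_rot: [-0.112, 0.756, 0.63, 0.135]
contact_force: [0.2, 2.6, -0.8]
width: 0.0411
```

```bash
python3 - <<'E'
from look import *
show();U(.0331)
st,p,R=pose(); print("F tool",(R.T@st["contact_force"]).round(2))
E
```

```text
t 23.25 p [ 0.5888 -0.1539  0.0365] rack [0.069  0.0584 0.0365] shelf [-0.0389  0.0584 -0.0211] z [ 0.062  0.339 -0.939] jaw -10.4 w 0.0411 F [ 0.2  2.6 -0.8] q [-0.58  0.51  1.63  0.35  1.17 -0.57]
underside: rack [0.0805 0.0584 0.0675] shelf [-0.0388  0.0584  0.012 ] tilt 0.19 jaw err -0.0
F tool [ 2.18 -0.29  1.67]
```

Call:
apply_moves(moves=[0.036,-0.0005,0,0.0002,0,0,0,0.036,-0.0005,0,0.0002,0,0,0,0.036,0,0,0,0,0,0,0.04,0,0,0,0,0,0,0.043,0,0,0,0,0,0,0.046,0,0,0,0,0,0,0.049,0,0,0,0,0,0,0.052,0,0,0,0,0,0])

```text
clock: 23.92
position: [0.5889, -0.1566, 0.0358]
ee_rot: [-0.111, 0.756, 0.631, 0.134]
contact_force: [-0.2, 0.1, -1.0]
width: 0.052
```

```bash
python3 - <<'E'
from look import *
show();U(.0331)
d=tips("wrist","w16"); C=cloud(d); Q=(C-shelf(0,0,0))@np.c_[SX,RY,SZ]
for u,v in((325,260),(325,310),(325,370),(290,300),(360,300)): print((u,v),Q[v,u].round(4))
E
```

```text
t 23.92 p [ 0.5889 -0.1566  0.0358] rack [0.0716 0.0589 0.0358] shelf [-0.0362  0.0589 -0.0208] z [ 0.063  0.336 -0.94 ] jaw -10.39 w 0.052 F [-0.2  0.1 -1. ] q [-0.59  0.51  1.63  0.35  1.17 -0.57]
underside: rack [0.0829 0.0589 0.0669] shelf [-0.0362  0.0589  0.0123] tilt 0.06 jaw err 0.03
wrist -1 3403 tool z tip [-0.0731 -0.053  -0.0316]
wrist 1 3312 tool z tip [-0.0707 -0.0537 -0.032 ]
(325, 260) [-0.0622  0.0586  0.0221]
(325, 310) [-0.0412  0.0587  0.0225]
(325, 370) [-0.0139  0.0587  0.0236]
(290, 300) [-0.0462  0.0451  0.0236]
(360, 300) [-0.0461  0.0723  0.0233]
```

View pics/w16.png

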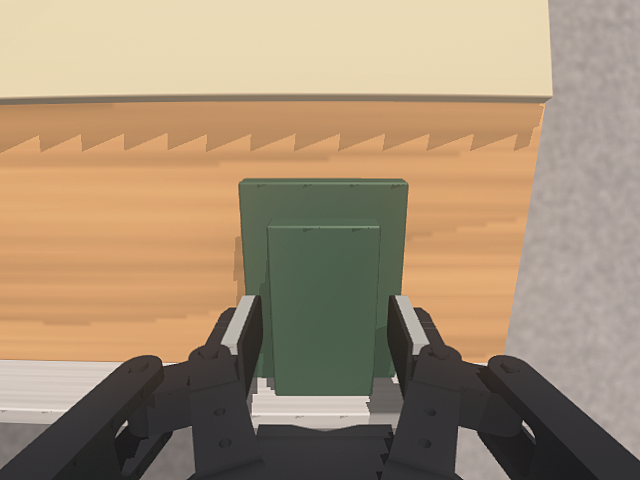

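Call:
apply_moves(moves=[0.056,0,0,-0.003,0,0,0,0.06,0,0,-0.006,0,0,0,0.06,0,0,-0.01,0,0,0,0.06,0,0,-0.014,0,0,0,0.06,0,0,-0.014,0,0,0,0.06,0,0,-0.014,0,0,0,0.06,0,0,-0.012,0,0,0,0.06,0,0,-0.006,0,0,0])

```text
clock: 24.63
position: [0.5829, -0.1859, 0.1161]
ee_rot: [-0.111, 0.757, 0.631, 0.133]
contact_force: [0.9, -1.0, 0.6]
width: 0.06
```

```bash
python3 - <<'E'
from look import *
show()
d=tips("wrist","w17");hsv=cv2.cvtColor(d["image"],cv2.COLOR_RGB2HSV);C=cloud(d);H,S,V=[hsv[...,i].astype(int) for i in range(3)]
Q=(C-shelf(0,0,0))@np.c_[SX,RY,SZ]
for z0,n in((.012,"L"),(.024,"S")):
    m=(H>45)&(H<95)&(S>35)&(abs(Q[...,2]-z0)<.003)&(d["range_z"]>0)&(abs(Q[...,1]-.058)<.05)&(Q[...,0]<.004)
    nn=cv2.connectedComponentsWithStats(m.astype(np.uint8)); k=1+np.argmax(nn[2][1:,4]); q=Q[nn[1]==k]
    A=np.c_[q[:,:2],np.ones(len(q))]; co=np.linalg.lstsq(A,q[:,2],rcond=None)[0]
    print(n,cv2.minAreaRect((q[:,:2]*1000).astype(np.float32)),"z med",np.median(q[:,2]).round(4),"slopes",co[:2].round(4))
tips("side","s17");tips("scene","c17")
E
```

```text
t 24.63 p [ 0.5829 -0.1859  0.1161] rack [0.1015 0.0584 0.1161] shelf [-0.0356  0.0584  0.0649] z [ 0.062  0.335 -0.94 ] jaw -10.38 w 0.06 F [ 0.9 -1.   0.6] q [-0.63  0.45  1.51  0.32  1.35 -0.54]
wrist -1 4002 tool z tip [-0.058  -0.0452 -0.0375]
wrist 1 3865 tool z tip [-0.0548 -0.0448 -0.0375]
L ((-44.87092971801758, 57.913673400878906), (65.572265625, 90.76670837402344), 89.97714233398438) z med 0.0111 slopes [0.0004 0.0009]
S ((-38.1168327331543, 57.92095947265625), (76.46292877197266, 41.91110610961914), 0.029278689995408058) z med 0.0231 slopes [ 0.0009 -0.0008]
side -1 50 tool z tip [-0.0547 -0.0476 -0.0449]
side 1 55 tool z tip [-0.0755 -0.0496 -0.0393]
scene -1 84 tool z tip [-0.0477 -0.0433 -0.0428]
scene 1 104 tool z tip [-0.0764 -0.0532 -0.0454]
```

View pics/w17.png

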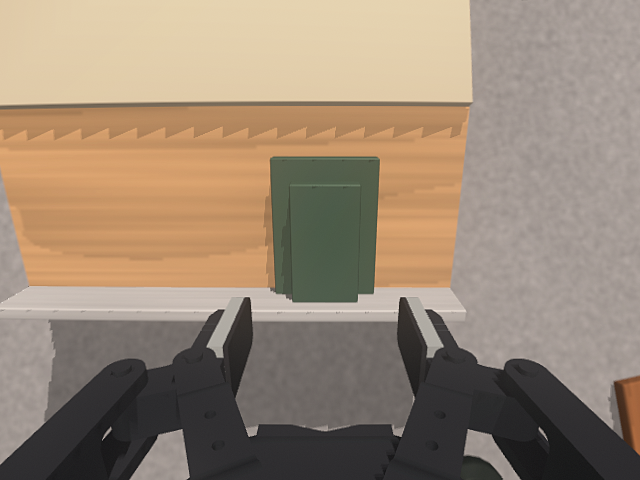

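View pics/c17.png

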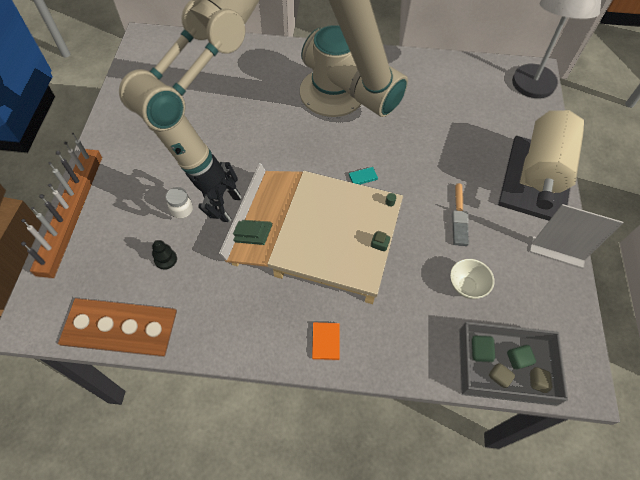

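Both slabs measure seated, square and centred. The bystanders are at their starting pixels and the gripper is clear, so I'm handing in.

```bash
python3 - <<'E'
from rig import workorder
print(workorder.sign_off())
E
```

```text
the job is handed in; nothing more can be done
None
```

I seated both slabs against the stop and handed the job in at about 24.7 s; no verdict was reported. I gripped each slab by its sides and moved it downhill 2–3 mm off the deck. I then tilted it 20° at the deck edge, lowered it, eased it against the stop until I felt 2–4 N, and let go. So the slabs were carried just clear of the surface for much of the way, not pushed in contact throughout.

**Last wrist-camera check (shelf frame):**

| Slab | x (mm) | y (mm) | Off square (deg) | Tilt (rad) |
|---|---|---|---|---|
| Large | -44.9 (target -45) | 57.9 | under 0.1 | under 0.001 |
| Small | -38.1 (target -38) | 57.9 | under 0.1 | about 0.001 |

- **Heights:** The slab tops measured 11.1 mm and 23.1 mm, against 12 mm and 24 mm nominal. That is within camera calibration.
- **Bystanders:** In the final scene picture they are at their starting pixels by eye, as are the orange and turquoise look-alikes. I did not measure them numerically.
- **At rest:** I did not measure slab speed separately. The gripper was well clear at hand-in.

**Disagreements:**
- The fingertips stood about 33 mm further behind the reported TCP than the description says. The wrist and side cameras agreed on this, and no contact came where the description predicted it, so I used the measured offset.
- The scene and wrist cameras differed by 3–5 mm on where the slabs were across the deck. I used the wrist view.

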